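# Load the spice mill and hold its paddle at half speed

## Robot

A 6-joint arm with a two-finger parallel gripper is mounted at the origin on the work surface. World frame = base frame: x ahead of the robot, y to its left, z up, the work surface at z = 0. Lengths are in mm, angles in rad, forces in N, time in s.
With the tool pointing down it reaches from about 375 to 975 mm from the base axis. Payload 3.8 kg.
Tool frame: the origin (TCP) lies at the very end of the fingers, on their centre line; the grasp point (between the pads) lies 19 mm behind it; z points along the fingers, y is the line along which they close (so a half turn about z gives the same grasp; the last joint's range is limited). The gripper opens to 85 mm and grips with 20 to 120 N. Pads are 22 mm wide; open, the fingers measure 114 mm over their backs; the gripper's body (76 mm by 85 mm) begins 54 mm behind the grasp point. The pads swing forward as they close: fully open they stand 13 mm farther back than shut.
Start: joints at [-1.314, 0.264, 1.604, -0, 1.274, -0.037], TCP at [195.469, -646.072, 192.68] pointing down, gripper open.
Joint ranges: [-2.63, 2.63], [-0.94, 2.18], [0.31, 2.57], [-1.31, 4.45], [0, 2.66], [-2.55, 2.55]. Speed limits (rad/s): [2.57, 2.57, 3.14, 3.14, 3.14, 3.14].

## Interface

Orientations are given as a rotation vector (axis times angle).
In Python, from bench import bot, vision, spotter gives the robot as it stands.
- The arm moves only by the tool arm_command, never from a script. Its argument "series" is a list of rows, each an object of numbers: "fingers": the opening in per cent of the stroke, from 0 (shut) to 100 (fully open); "tx", "ty", "tz": the shift along the tool's x, y, z in mm; "twist": the turn about the tool's z in degrees. In form: [{"fingers": .., "tx": .., "ty": .., "tz": .., "twist": ..}, ...]. A call has 1 to 12 rows; each row is the pose to reach, as a shift and turn from the pose commanded when the call began, along the tool's axes at that moment; what a row does not reach only later rows make up. A row lasts 1/10 s, in which the tool goes at most 50 mm and 8.59 degrees, less where a joint would pass 70% of its speed; a pose out of reach is approached as far as the arm can. A call with a gripper value outside its range is refused whole. The fingers move at their own pace and stop on an object; "grip_force" is the grip in N (left out, the last holds). Time passes only in rows, so rows that repeat a pose let the fingers close. It gives the time, the measured TCP pose, the force, the opening and the grip force at its end, in the units of the state.
- bot.observe(): the state, without advancing time (a new reading comes with each control period).
- vision.camera(name): name is "side" or "top"; returns a dict with "pixels" (480x640x3 uint8, red, green, blue), "fx", "fy", "cx", "cy" (pixels), "rvec" (rotation vector, rad) and "tvec" (3), from world to camera coordinates, as OpenCV has them. Camera axes: x right, y down, z forward; pixel columns grow to the right and rows downward; lengths in mm; the calibration is good to about 2 mm. A picture is of the moment at which its call begins. There is no depth.
- bot.job_done(): hands the job in; it is judged then, once.
Trained networks look in a picture, given as the dict that the camera call returned (one of the last four; its "shot" number tells which), for a name from the list of things; names that differ only in an ending like _2 or _b are one class to them, and where a whole thing is asked for, a point or a joint stands for the part that bears it (a point fixed in the world has none). Each returns a list of dicts, best first, with "conf" (0 to 1); they miss things now and then, are a little off and sometimes report something else, mostly with a low value. They report only what shows in the picture. A call takes as long as a camera call. They do not tell look-alikes from the thing itself.
- spotter.search_frame(picture, name): "rect" ([left, top, right, bottom] in pixels, round what is visible of it).
- spotter.landmark_of(picture, name): "point" ([column, row] in pixels: a listed point, or the origin of a listed thing).
The state is a dict: "t": time; "qpos": joint angles; "qd": joint speeds; "tau": joint torques, N m; "position": TCP position; "ee_rot": TCP orientation; "wrist_force": force on the tool from outside, world axes, zero at the start; "ft_torque": the same for the moment, N m; "grip_width": finger opening in mm; "grasp_force": force on a finger pad.
Only numpy, scipy, OpenCV 4.12 (cv2) and the standard library are available. Lean on these libraries where they do the work, as an engineer would, in place of code of your own. Each camera call takes 0.05 s, during which the arm holds its last target. There are 200 camera calls.

## Task

Load the spice mill: tip all five nutmegs out of the steel scoop into the mill's hopper, and set the empty scoop back down upright on the counter. Then press the mill's spring-loaded speed paddle half-way down (slow grinding) and finish still holding it pressed there with the fingers; never push the paddle down to its bottom stop, and leave the other kitchen things where they stand.

Things in the scene. Friction and masses are not known exactly. Their poses are not given: they have to be found in the camera images.
- scoop_grip (a point): Middle of the handle of the steel scoop that holds the nutmegs, 34 mm above its underside. The handle is a level flat-sided bar 14 mm wide (y), 18 mm high, 105 mm long. Axes: z up, x along the handle away from the pan: handle's free end at x = +0.054, pan's back wall at x = -0.050, open pouring lip at x = -0.150 and 23 mm below this point.
- scoop: The same scoop, origin on the pan's underside, on its middle line, 95 mm from the handle's middle towards the lip; same axes. Pan 100 mm long, 80 mm wide, walls 32 mm high at the back, about 23 mm at the lip; no front wall, the floor is flat for the rear 55 mm and then ramps up 9 mm to the lip. 0.13 to 0.25 kg, balance point on the pan side, about 55 mm from the handle's middle.
- mill: electric spice mill, fixed to the counter, 170 (x) x 310 (y) mm: origin on the counter under its middle, z up, x away from its front (front has a steel drawer and a dial). On its -y half stands the white milling head with the steel hopper; its +y half is a low white motor housing, top 85 mm above the counter, with the paddle on it.
- hopper_mouth (a point): centre of the mouth of the mill's round steel funnel hopper, in the plane of its rim, 195 mm above the counter. Mouth 150 mm across inside; the funnel is 66 mm deep and narrows to a throat 66 mm across with a closed floor. Axes as the mill's.
- paddle_pad (a point): centre of the top of the ribbed rubber pad (40 x 44 mm) on the paddle, pressed from above; moves with it: 126 mm above the counter at rest, 113 mm half-way, 100 mm at the bottom. The paddle is a steel plate 50 mm wide along the mill's x, its hinge 80 mm from here towards the mill's +x and 107 mm above the counter, its free end 22 mm the other way. The hopper's rim is 80 mm off.
- paddle (a joint): angle of the spring-loaded paddle: 0 at rest (slanting 0.16 rad up towards its free end), growing as it is pressed, 0.16 half-way (the plate is then level), 0.32 at the bottom stop. It springs back when let go. Push needed at the middle of the pad: about 4 N to start it, 8 N half-way, 12 N at the bottom (0.6 N per mm of travel; 25 mm travel in all).
- nut0_center (a point): centre of whole nutmeg 1 of 5: brown, roundish, 23 mm across and 23 mm high, 11 g, at first lying in the pan of the scoop
- nut1_center (a point): centre of whole nutmeg 2 of 5: brown, roundish, 23 mm across and 23 mm high, 11 g, at first lying in the pan of the scoop
- nut2_center (a point): centre of whole nutmeg 3 of 5: brown, roundish, 23 mm across and 23 mm high, 11 g, at first lying in the pan of the scoop
- nut3_center (a point): centre of whole nutmeg 4 of 5: brown, roundish, 23 mm across and 23 mm high, 11 g, at first lying in the pan of the scoop
- nut4_center (a point): centre of whole nutmeg 5 of 5: brown, roundish, 23 mm across and 23 mm high, 11 g, at first lying in the pan of the scoop
- masala_dabba: bystander, loose: shut round stainless steel spice box, 196 across and 83 high with its lid knob; origin under its middle
- clamp_jar: bystander, loose: glass jar with hinged clamp lid, 86 across, 120 high; origin under its middle
- egg_cup: bystander, loose: white ceramic egg cup, 50 across, 64 high; origin under its middle
- katori: bystander, loose: small empty steel bowl, 84 across, 36 high; origin under its middle
- sieve: bystander, loose: pink plastic sieve, bowl 120 across and 45 high with a flat handle 115 long towards its own +x; origin under its middle
- mortar: bystander, loose: marble mortar, 116 across, 75 high, with its pestle leaning in it (about 140 high in all); origin under its middle
There are look-alikes about, which are no part of the job. Of the things that look like the scoop, the smaller one is meant.

How it is judged (in metres and radians):
On the way, in this order (a step that is already met when the one before it is completed fails the run):
1. all five nutmegs lie in the hopper (horizontal distance between each of nut0_center, nut1_center, nut2_center, nut3_center, nut4_center and hopper_mouth below 0.066 m and z of nut0_center in the frame of hopper_mouth between -0.075 and -0.004 m and z of nut1_center in the frame of hopper_mouth between -0.075 and -0.004 m and z of nut2_center in the frame of hopper_mouth between -0.075 and -0.004 m and z of nut3_center in the frame of hopper_mouth between -0.075 and -0.004 m and z of nut4_center in the frame of hopper_mouth between -0.075 and -0.004 m), for 0.3 s.
2. the scoop stands upright on the counter, let go (height (world z) of scoop_grip below 0.042 m and angle between scoop_grip's own z axis and vertical below 0.12 rad and contact force between each of the fingers, the arm and scoop below 0.05 N), for 0.3 s.
3. the paddle is held half-way down by the fingers (value of joint paddle between 0.11 and 0.21 rad and contact force between the fingers and paddle above 2 N and contact force between scoop and paddle below 0.05 N), for 0.5 s.
At the end, for the whole second after the job is handed in: All five nutmegs are in the hopper (centres below its rim), the scoop stands upright on the counter untouched, and the robot's fingers still press the paddle (over 2 N), which stays between 0.11 and 0.21 rad (half travel is 0.16), with the scoop not resting on it (all of step 1 and all of step 2 and all of step 3); the arm keeps its last pose, push and grip.
It fails at once if the paddle is pushed to its bottom stop (value of joint paddle above 0.3 rad).
It fails at once if another kitchen thing is shifted by more than 30 mm or tipped (distance of any of masala_dabba, clamp_jar, egg_cup, katori, sieve, mortar from where it was at the start of the episode above 0.03 m or angle between any of masala_dabba, clamp_jar, egg_cup, katori, sieve, mortar's own z axis and vertical above 0.5 rad).
It also fails if it takes over 72 s, if anything falls off the work surface, if the arm or the gripper's body presses on something with over 40 N, if the wrist force passes 120 N, or if a joint passes its speed limit or range.

## Working session

There is one attempt and no reset: what is moved stays moved. The work goes in short steps, Python scripts to look and compute and a tool call to move; the robot and the scene stay as the last step left them, time stands still between calls to the robot, and variables do not carry over. Pictures are saved under pics/ and viewed, at most 10 in all, crops included, and the job is handed in when it is done.

Besides the shell and the picture viewer there is one more tool, called by a JSON object that holds its "method" and its "body". arm_command: Moves the arm, as the interface text tells. Its arguments: {"type":"object","properties":{"series":{"type":"array"},"grip_force":{"type":"number"}},"required":["series"]}

```bash
mkdir -p pics; ls; cat > h.py <<'E'
import numpy as np, cv2
from bench import bot, vision, spotter
def ray(p,uv):
    K=np.array([[p['fx'],0,p['cx']],[0,p['fy'],p['cy']],[0,0,1]],float)
    R=cv2.Rodrigues(np.array(p['rvec'],float))[0];t=np.array(p['tvec'],float).reshape(3)
    d=R.T@np.linalg.inv(K)@np.array([uv[0],uv[1],1.]); return -R.T@t,d
def at_z(p,uv,z):
    c,d=ray(p,uv); return c+d*(z-c[2])/d[2]
def proj(p,X):
    K=np.array([[p['fx'],0,p['cx']],[0,p['fy'],p['cy']],[0,0,1]],float)
    return cv2.projectPoints(np.array(X,float).reshape(-1,3),np.array(p['rvec'],float),np.array(p['tvec'],float),K,None)[0].reshape(-1,2)
def tri(a,ua,b,ub):
    ca,da=ray(a,ua);cb,db=ray(b,ub)
    s=np.linalg.lstsq(np.c_[da,-db],cb-ca,rcond=None)[0]
    A,B=ca+s[0]*da,cb+s[1]*db
    return (A+B)/2,np.linalg.norm(A-B)
def save(p,n): cv2.imwrite('pics/'+n,cv2.cvtColor(p['pixels'],cv2.COLOR_RGB2BGR))
E
python3 - <<'E'
from h import *
np.set_printoptions(precision=1,suppress=True)
a=vision.camera('top');b=vision.camera('side');save(a,'top0.png');save(b,'side0.png')
print(ray(a,(320,240)),ray(b,(320,240)),bot.observe()['t'])
for n,z in [('scoop_grip',34),('scoop',0),('mill',0),('hopper_mouth',195),('paddle_pad',126),('nut0_center',15),('masala_dabba',0),('clamp_jar',0),('egg_cup',0),('katori',0),('sieve',0),('mortar',0)]:
    for nm,p in(('top',a),('side',b)):
        for r in spotter.landmark_of(p,n)[:6]:
            if r['conf']>.2: print(n,nm,round(r['conf'],2),np.array(r['point']),at_z(p,r['point'],z))
E
```

```text
pics
(array([ 121.6,   30.2, 1990.6]), array([ 0.2, -0. , -1. ])) (array([273.4, 776.8, 977.8]), array([ 0.2, -0.7, -0.7])) 0.1
scoop_grip top 0.79 [209.2 329.1] [172.3 374.9  34. ]
scoop_grip top 0.76 [233.5 199.7] [587.6 298.6  34. ]
scoop_grip top 0.31 [308.1 141. ] [781.6  50.8  34. ]
scoop_grip side 0.77 [428.9 417.7] [169.  360.5  34. ]
scoop_grip side 0.7 [258.3 344.3] [583.1 299.2  34. ]
scoop_grip side 0.44 [338.1 239.5] [490.2 -87.   34. ]
scoop top 0.68 [254.7 331.8] [160.9 235.6   0. ]
scoop top 0.63 [247.9 227.5] [500.6 255.9   0. ]
scoop side 0.94 [434.8 372.3] [165.5 234.2   0. ]
scoop side 0.6 [294.1 342.4] [510.8 252.1   0. ]
mill top 0.85 [351.7 239.4] [452.2 -84.6   0. ]
mill top 0.42 [251.2 229.9] [492.2 245.    0. ]
mill side 0.64 [348.8 248.5] [457.7 -91.5   0. ]
mill side 0.31 [291.8 351.9] [507.6 278.4   0. ]
hopper_mouth top 0.69 [249.6 227.6] [463.  228.7 195. ]
hopper_mouth top 0.56 [382.1 231.3] [ 441.9 -164.5  195. ]
hopper_mouth side 0.92 [362.5 182.2] [ 445.5 -168.8  195. ]
paddle_pad top 0.61 [325.2 231.3] [458.6   3.5 126. ]
paddle_pad side 0.58 [341.
[... 281 characters left out ...]
1. ] [530.3 569.5   0. ]
masala_dabba top 0.66 [284.7 271.4] [352.3 136.9   0. ]
masala_dabba side 0.75 [230.9 476.3] [533.3 575.8   0. ]
clamp_jar top 0.7 [343.3 143.9] [779.9 -67.5   0. ]
clamp_jar side 0.75 [243.4 229.3] [791.6 -78.1   0. ]
clamp_jar side 0.23 [345.5 251.1] [464.6 -78.7   0. ]
egg_cup top 0.6 [283.7 271.4] [352.3 140.2   0. ]
egg_cup side 0.81 [366.8 322.4] [349.9 144.6   0. ]
katori top 0.59 [306.2 143.1] [785.8  57.7   0. ]
katori top 0.42 [154.7 222.6] [524.7 562.8   0. ]
katori side 0.7 [225.7 258.4] [793.1  46.6   0. ]
sieve top 0.87 [243.5 146.1] [780.5 269.5   0. ]
sieve side 0.7 [196.9 323.7] [768.8 270.9   0. ]
mortar top 0.66 [479.7 216.5] [ 518.3 -510.7    0. ]
```

```bash
python3 - <<'E'
import cv2
a=cv2.imread('pics/top0.png')[110:360,130:510]
cv2.imwrite('pics/top0c.png',cv2.resize(a,None,fx=2.1,fy=2.1,interpolation=cv2.INTER_CUBIC))
E
```

```text
(no output)
```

View pics/side0.png

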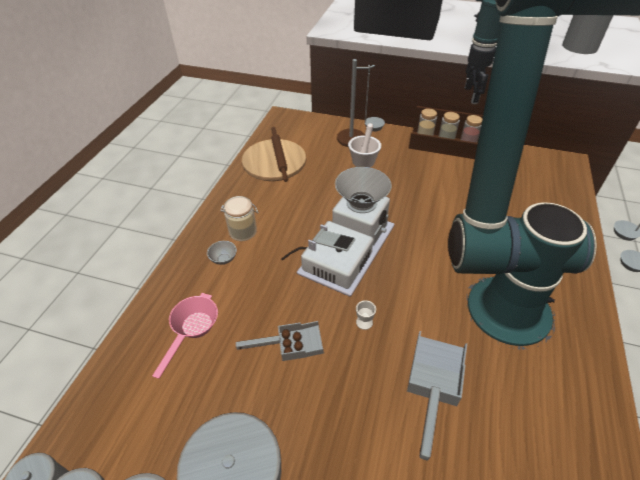

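View pics/top0c.png

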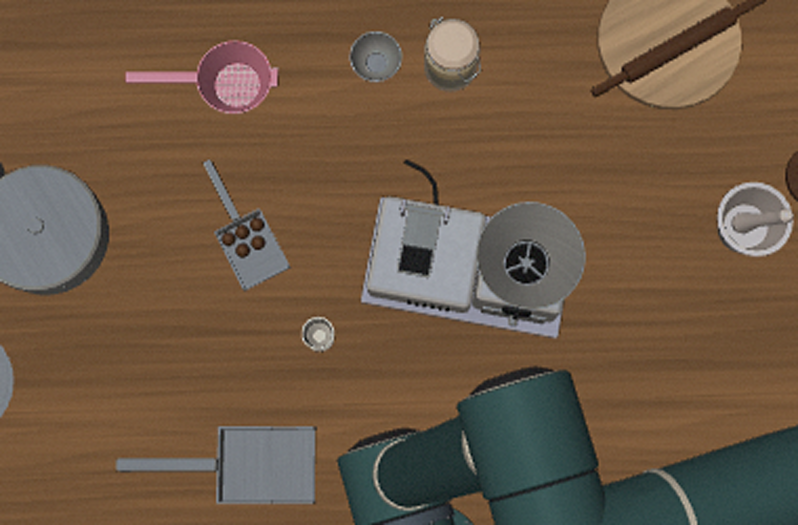

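The side view shows the small scoop, with nutmegs, at about pixel (290,342). The larger, empty look-alike is at (435,380). The top crop shows five nutmegs in the small scoop, its handle pointing to crop (208,162), with the mill at (460,260) and the hopper centre at (525,262).

The tool can only shift and twist, so it cannot tilt. I plan to grip the handle near its free end with high force. Over the hopper I'll lower the grip force so that the scoop pivots lip-down between the pads.

```bash
cat >> h.py <<'E'
from scipy.spatial.transform import Rotation as Ro
def plan(target,yaw=None):
    """shift in tool axes, twist in deg; yaw = world heading (deg) for the tool y axis (mod 180)"""
    s=bot.observe();R=Ro.from_rotvec(s['ee_rot']).as_matrix();p=np.array(s['position'])
    d=R.T@(np.array(target)-p)
    print('t',s['t'],'pos',p.round(1),'q',np.round(s['qpos'],2),'F',np.round(s['wrist_force'],1),'w',s['grip_width'],'gf',s['grasp_force'])
    yy=np.degrees(np.arctan2(R[1,1],R[0,1]));print('tool x',R[:,0].round(3),'y',R[:,1].round(3),'z',R[:,2].round(3))
    print('shift txyz',d.round(1))
    if yaw is not None: 
        tw=-(yaw-yy); print('twist (or +-180):',round((tw+90)%180-90,1))
E
python3 - <<'E'
from h import *
ux=np.array([np.cos(np.radians(27)),np.sin(np.radians(27))])
g=np.array([585.5,299])+45*ux
print(g)
plan([g[0],g[1],300],117)
a=vision.camera('top')
for n in range(5):pass
import itertools
# handle axis: reproject estimated model onto the picture
def W(x,y,z): 
    uy=np.array([-ux[1],ux[0]]);q=np.array([585.5,299])+x*ux+y*uy;return [q[0],q[1],z]
P=proj(a,[W(54,0,43),W(-50,0,43),W(-50,40,32),W(-50,-40,32),W(-150,40,32),W(-150,-40,32)])
im=cv2.cvtColor(a['pixels'],cv2.COLOR_RGB2BGR)[170:260,200:300];im=cv2.resize(im,None,fx=6,fy=6,interpolation=cv2.INTER_CUBIC)
for u,v in P: cv2.circle(im,(int((u-200+.5)*6),int((v-170+.5)*6)),4,(0,255,0),1)
b=vision.camera('side')
P=proj(b,[W(54,0,43),W(-50,0,43),W(-50,40,32),W(-50,-40,32),W(-150,40,32),W(-150,-40,32)])
jm=cv2.cvtColor(b['pixels'],cv2.COLOR_RGB2BGR)[310:370,225:335];jm=cv2.resize(jm,None,fx=5.4545,fy=5.4545,interpolation=cv2.INTER_CUBIC)[:,:600]
for u,v in P: cv2.circle(jm,(int((u-225+.5)*5.45),int((v-310+.5)*5.45)),4,(0,255,0),1)
# stack side under top
im=cv2.copyMakeBorder(im[:270*2],0,0,0,0,cv2.BORDER_CONSTANT)
cv2.imwrite('pics/scoop.png',cv2.resize(np.vstack([im,jm[:,:600]]),None,fx=.66,fy=.66))
E
```

```text
[625.59529359 319.42957249]
t 1.3 pos [ 195.5 -646.1  192.7] q [-1.31  0.26  1.6   0.    1.27 -0.04] F [ 0.6 -1.   0. ] w 85.52478526301934 gf 0.0
tool x [0.957 0.29  0.   ] y [ 0.29  -0.957  0.   ] z [ 0. -0. -1.]
shift txyz [ 691.3 -799.6 -107.3]
twist (or +-180): -10.2
```

View pics/scoop.png

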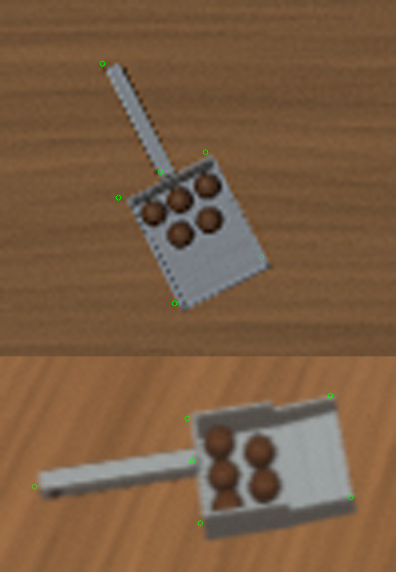

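The model drawn on the picture sits about 7 mm too far in +y and 4 mm too far in +x. I'll correct the grip point to (581.5, 292.5), heading 27°. The five nutmegs lie at the back of the pan.

{"method": "arm_command", "body": {"series": [{"tz":-50},{"tz":-107},{"tx":686,"ty":-794,"tz":-107,"twist":-10.2,"fingers":60},{"tx":686,"ty":-794,"tz":-107,"twist":-10.2},{"tx":686,"ty":-794,"tz":-107,"twist":-10.2},{"tx":686,"ty":-794,"tz":-107,"twist":-10.2},{"tx":686,"ty":-794,"tz":-107,"twist":-10.2},{"tx":686,"ty":-794,"tz":-107,"twist":-10.2},{"tx":686,"ty":-794,"tz":-107,"twist":-10.2},{"tx":686,"ty":-794,"tz":-107,"twist":-10.2},{"tx":686,"ty":-794,"tz":-107,"twist":-10.2},{"tx":686,"ty":-794,"tz":-107,"twist":-10.2}]}}

```text
invalid input at $.series[0]: expected keys fingers, tx, ty, tz, twist
```

```bash
python3 -c "
from h import *
plan([621.6,312.9,300],117)"
```

```text
t 1.4 pos [ 195.5 -646.1  192.7] q [-1.31  0.26  1.6   0.    1.27 -0.04] F [ 0.2  0.5 -0.6] w 85.13177266445403 gf 0.0
tool x [0.957 0.29  0.   ] y [ 0.29  -0.957 -0.   ] z [ 0.  0. -1.]
shift txyz [ 685.6 -794.5 -107.3]
twist (or +-180): -10.2
```

{"method": "arm_command", "body": {"series": [{"fingers":60,"tx":0,"ty":0,"tz":-50,"twist":0},{"fingers":60,"tx":0,"ty":0,"tz":-107,"twist":0},{"fingers":60,"tx":686,"ty":-794,"tz":-107,"twist":-10.2},{"fingers":60,"tx":686,"ty":-794,"tz":-107,"twist":-10.2},{"fingers":60,"tx":686,"ty":-794,"tz":-107,"twist":-10.2},{"fingers":60,"tx":686,"ty":-794,"tz":-107,"twist":-10.2},{"fingers":60,"tx":686,"ty":-794,"tz":-107,"twist":-10.2},{"fingers":60,"tx":686,"ty":-794,"tz":-107,"twist":-10.2},{"fingers":60,"tx":686,"ty":-794,"tz":-107,"twist":-10.2},{"fingers":60,"tx":686,"ty":-794,"tz":-107,"twist":-10.2},{"fingers":60,"tx":686,"ty":-794,"tz":-107,"twist":-10.2},{"fingers":60,"tx":686,"ty":-794,"tz":-107,"twist":-10.2}]}}

```text
t: 2.6
position: [399.2, -187.4, 296.4]
ee_rot: [3.054, 0.733, 0.002]
wrist_force: [1.6, -0.2, 0.1]
grip_width: 51.0
grasp_force: 0.0
```

```bash
python3 -c "
from h import *
plan([621.6,312.9,300],117)"
```

```text
t 2.6 pos [ 399.2 -187.4  296.4] q [-0.5  -0.24  1.93  0.    1.45  0.6 ] F [ 1.6 -0.2  0.1] w 51.02428243501897 gf 0.0
tool x [0.891 0.454 0.001] y [ 0.454 -0.891  0.001] z [ 0.001 -0.001 -1.   ]
shift txyz [ 425.4 -344.8   -3.6]
twist (or +-180): 0.0
```

{"method": "arm_command", "body": {"series": [{"fingers":60,"tx":425,"ty":-345,"tz":-4,"twist":0},{"fingers":60,"tx":425,"ty":-345,"tz":-4,"twist":0},{"fingers":60,"tx":425,"ty":-345,"tz":-4,"twist":0},{"fingers":60,"tx":425,"ty":-345,"tz":-4,"twist":0},{"fingers":60,"tx":425,"ty":-345,"tz":-4,"twist":0},{"fingers":60,"tx":425,"ty":-345,"tz":-4,"twist":0},{"fingers":60,"tx":425,"ty":-345,"tz":-4,"twist":0},{"fingers":60,"tx":425,"ty":-345,"tz":-4,"twist":0},{"fingers":60,"tx":425,"ty":-345,"tz":-4,"twist":0},{"fingers":60,"tx":425,"ty":-345,"tz":-4,"twist":0},{"fingers":60,"tx":425,"ty":-345,"tz":-4,"twist":0},{"fingers":60,"tx":425,"ty":-345,"tz":-4,"twist":0}]}}

```text
t: 3.8
position: [621.2, 316.6, 297.4]
ee_rot: [-3.051, -0.741, 0.003]
wrist_force: [-1.0, -0.7, -0.5]
grip_width: 51.2
grasp_force: 0.0
```

```bash
python3 -c "
from h import *
plan([621.6,312.9,15],117)"
```

```text
t 3.8 pos [621.2 316.6 297.4] q [0.43 0.27 1.41 0.   1.46 1.53] F [-1.  -0.7 -0.5] w 51.22712442286033 gf 0.0
tool x [ 0.889  0.459 -0.001] y [ 0.459 -0.889 -0.002] z [-0.002  0.001 -1.   ]
shift txyz [ -1.    4.  282.4]
twist (or +-180): 0.3
```

{"method": "arm_command", "body": {"series": [{"fingers":60,"tx":-1,"ty":4,"tz":50,"twist":0.3},{"fingers":60,"tx":-1,"ty":4,"tz":100,"twist":0.3},{"fingers":60,"tx":-1,"ty":4,"tz":150,"twist":0.3},{"fingers":60,"tx":-1,"ty":4,"tz":200,"twist":0.3},{"fingers":60,"tx":-1,"ty":4,"tz":225,"twist":0.3},{"fingers":60,"tx":-1,"ty":4,"tz":225,"twist":0.3},{"fingers":60,"tx":-1,"ty":4,"tz":225,"twist":0.3}]}}

```text
t: 4.5
position: [621.6, 306.7, 75.5]
ee_rot: [3.056, 0.726, -0.0]
wrist_force: [0.2, -0.4, 0.4]
grip_width: 51.0
grasp_force: 0.0
```

```bash
python3 - <<'E'
from h import *
plan([621.6,312.9,15],117)
a=vision.camera('top');b=vision.camera('side')
im=cv2.cvtColor(a['pixels'],cv2.COLOR_RGB2BGR)[170:260,200:300];jm=cv2.cvtColor(b['pixels'],cv2.COLOR_RGB2BGR)[270:370,220:340]
cv2.imwrite('pics/pre.png',np.hstack([cv2.resize(im,(400,360),interpolation=2),cv2.resize(jm,(400,360),interpolation=2)]))
E
```

```text
t 4.5 pos [621.6 306.7  75.5] q [ 0.42  0.38  1.67 -0.    1.09  1.53] F [ 0.2 -0.4  0.4] w 51.01146476385185 gf 0.0
tool x [ 0.893  0.45  -0.   ] y [ 0.45  -0.893  0.   ] z [-0. -0. -1.]
shift txyz [ 2.8 -5.5 60.5]
twist (or +-180): -0.3
```

View pics/pre.png

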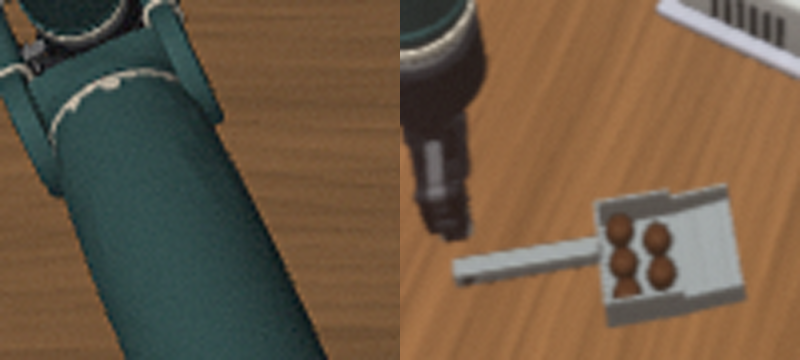

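The arm hides the scoop in the top picture. The side picture shows the fingers right above the handle's free end (handle at about (455–600, 255)). I'll go down and grip.

{"method": "arm_command", "body": {"series": [{"fingers":60,"tx":2,"ty":-5,"tz":25,"twist":0},{"fingers":60,"tx":2,"ty":-5,"tz":50,"twist":0},{"fingers":60,"tx":2,"ty":-5,"tz":60,"twist":0},{"fingers":60,"tx":2,"ty":-5,"tz":60,"twist":0},{"fingers":5,"tx":2,"ty":-5,"tz":60,"twist":0},{"fingers":5,"tx":2,"ty":-5,"tz":60,"twist":0},{"fingers":5,"tx":2,"ty":-5,"tz":60,"twist":0},{"fingers":5,"tx":2,"ty":-5,"tz":60,"twist":0},{"fingers":5,"tx":2,"ty":-5,"tz":60,"twist":0},{"fingers":5,"tx":2,"ty":-5,"tz":60,"twist":0},{"fingers":5,"tx":2,"ty":-5,"tz":60,"twist":0},{"fingers":5,"tx":2,"ty":-5,"tz":60,"twist":0}], "grip_force": 120}}

```text
t: 5.8
position: [620.9, 312.5, 14.9]
ee_rot: [3.056, 0.726, -0.0]
wrist_force: [0.3, -0.3, 0.1]
grip_width: 4.5
grasp_force: 0.0
```

```bash
python3 -c "
from h import *
plan([621.6,312.9,15],117)"
```

```text
t 5.8 pos [620.9 312.5  14.9] q [0.43 0.45 1.7  0.   0.99 1.53] F [ 0.3 -0.3  0.1] w 4.453789014079378 gf 0.0
tool x [ 0.893  0.45  -0.   ] y [ 0.45  -0.893 -0.   ] z [-0. -0. -1.]
shift txyz [ 0.8 -0.1 -0.1]
twist (or +-180): -0.3
```

The fingers closed to 4.5 mm, so they missed the handle. I'll look again.

```bash
python3 - <<'E'
from h import *
b=vision.camera('side');s=bot.observe()
jm=cv2.cvtColor(b['pixels'],cv2.COLOR_RGB2BGR)[290:370,225:335]
f=7
jm=cv2.resize(jm,None,fx=f,fy=f,interpolation=2)
for X in ([s['position'],[621.6,312.9,34]]):
    u,v=proj(b,X)[0];cv2.circle(jm,(int((u-225+.5)*f),int((v-290+.5)*f)),4,(0,255,0),1)
cv2.imwrite('pics/miss.png',jm)
E
```

```text
(no output)
```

View pics/miss.png

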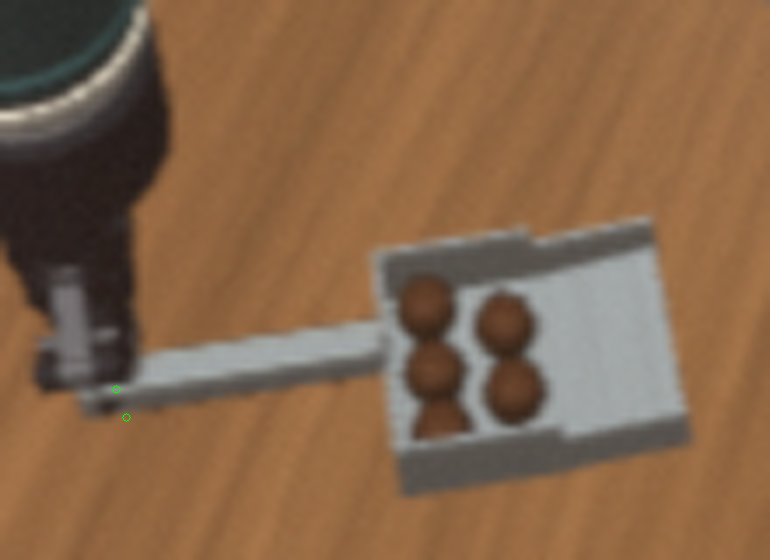

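```bash
python3 - <<'E'
from h import *
np.set_printoptions(precision=2,suppress=True)
b=vision.camera('side');a=vision.camera('top')
P=proj(b,[[621.6,306.7,75.5]])[0];print(P,'in pre crop',(P-[220,270])*[3.333,3.6]+[400,0])
y=np.array([.45,-.893,0])
print((proj(b,[np.array([621.6,306.7,75.5-0])+s*25*y for s in(-1,1)])-[220,270])*[3.333,3.6]+[400,0])
print({k:a[k] for k in a if k!='pixels'});print({k:b[k] for k in b if k!='pixels'})
for n in('scoop_grip','scoop'):
  for r in spotter.landmark_of(b,n)[:3]:print(n,r)
E
```

```text
[239.74 333.79] in pre crop [465.79 229.63]
[[467.6  263.34]
 [464.04 197.01]]
{'fx': 614.6441782975994, 'fy': 614.6441782975994, 'cx': 321.48203589589247, 'cy': 230.60838955224287, 'rvec': array([ 2.1 , -2.16,  0.2 ]), 'tvec': array([  26.37,  475.71, 1936.8 ]), 'shot': 9}
{'fx': 442.9989421845991, 'fy': 442.9989421845991, 'cx': 325.03434336343526, 'cy': 238.63102941939286, 'rvec': array([ 0.4 , -2.79,  1.11]), 'tvec': array([ 484.12,  185.97, 1168.49]), 'shot': 8}
scoop_grip {'point': [430.5, 418.7], 'conf': 0.96}
scoop_grip {'point': [257.8, 342.7], 'conf': 0.63}
scoop {'point': [432.0, 369.6], 'conf': 0.63}
```

The side picture suggests the fingers stand just past the handle's free end (about crop (85,390)) and in line with it. I'll open, lift, move 28 mm toward the pan, lower and grip again.

{"method": "arm_command", "body": {"series": [{"fingers":70,"tx":0,"ty":0,"tz":0,"twist":0},{"fingers":70,"tx":0,"ty":0,"tz":0,"twist":0},{"fingers":70,"tx":0,"ty":0,"tz":0,"twist":0},{"fingers":70,"tx":0,"ty":0,"tz":0,"twist":0},{"fingers":70,"tx":0,"ty":0,"tz":0,"twist":0},{"fingers":70,"tx":0,"ty":0,"tz":-45,"twist":0},{"fingers":70,"tx":-28,"ty":0,"tz":-45,"twist":0},{"fingers":70,"tx":-28,"ty":0,"tz":-45,"twist":0},{"fingers":70,"tx":-28,"ty":0,"tz":-20,"twist":0},{"fingers":70,"tx":-28,"ty":0,"tz":0,"twist":0},{"fingers":70,"tx":-28,"ty":0,"tz":0,"twist":0}]}}

```text
t: 7.15
position: [592.8, 298.5, 10.6]
ee_rot: [3.055, 0.726, -0.012]
wrist_force: [0.0, -0.3, -0.7]
grip_width: 59.8
grasp_force: 0.0
```

{"method": "arm_command", "body": {"series": [{"fingers":5,"tx":0,"ty":0,"tz":0,"twist":0},{"fingers":5,"tx":0,"ty":0,"tz":0,"twist":0},{"fingers":5,"tx":0,"ty":0,"tz":0,"twist":0},{"fingers":5,"tx":0,"ty":0,"tz":0,"twist":0},{"fingers":5,"tx":0,"ty":0,"tz":0,"twist":0},{"fingers":5,"tx":0,"ty":0,"tz":0,"twist":0},{"fingers":5,"tx":0,"ty":0,"tz":0,"twist":0}], "grip_force": 120}}

```text
t: 7.85
position: [596.0, 300.0, 15.2]
ee_rot: [-3.056, -0.726, -0.0]
wrist_force: [0.8, 0.3, -0.1]
grip_width: 4.1
grasp_force: 0.0
```

{"method": "arm_command", "body": {"series": [{"fingers":70,"tx":0,"ty":0,"tz":0,"twist":0},{"fingers":70,"tx":0,"ty":0,"tz":0,"twist":0},{"fingers":70,"tx":0,"ty":0,"tz":0,"twist":0},{"fingers":70,"tx":0,"ty":0,"tz":0,"twist":0},{"fingers":70,"tx":0,"ty":0,"tz":0,"twist":0},{"fingers":70,"tx":0,"ty":0,"tz":-50,"twist":0},{"fingers":70,"tx":0,"ty":0,"tz":-100,"twist":0},{"fingers":70,"tx":0,"ty":50,"tz":-150,"twist":0},{"fingers":70,"tx":0,"ty":100,"tz":-200,"twist":0},{"fingers":70,"tx":0,"ty":150,"tz":-250,"twist":0},{"fingers":70,"tx":0,"ty":200,"tz":-250,"twist":0},{"fingers":70,"tx":0,"ty":200,"tz":-250,"twist":0}]}}

```text
t: 9.05
position: [685.3, 123.2, 265.7]
ee_rot: [3.056, 0.728, 0.003]
wrist_force: [0.7, 0.5, -0.0]
grip_width: 59.6
grasp_force: 0.0
```

```bash
python3 - <<'E'
from h import *
plan([596,300,15],117)
a=vision.camera('top');b=vision.camera('side');s=bot.observe()
im=cv2.cvtColor(a['pixels'],cv2.COLOR_RGB2BGR)[150:270,190:350];jm=cv2.cvtColor(b['pixels'],cv2.COLOR_RGB2BGR)[220:380,220:420]
im=cv2.resize(im,(640,480),interpolation=2)
jm=cv2.resize(jm,(750,600),interpolation=2)
for X in (s['position'],[596,300,15],[596,300,34]):
    u,v=proj(a,X)[0];cv2.circle(im,(int((u-190+.5)*4),int((v-150+.5)*4)),3,(0,255,0),1)
    u,v=proj(b,X)[0];cv2.circle(jm,(int((u-220+.5)*3.75),int((v-220+.5)*3.75)),3,(0,255,0),1)
cv2.imwrite('pics/t2.png',im);cv2.imwrite('pics/s2.png',jm)
for n in('scoop_grip','scoop'):
  for p in(a,b):
    for r in spotter.landmark_of(p,n)[:3]:print(n,r,at_z(p,r['point'],34 if 'g' in n else 0).round(1))
E
```

```text
t 9.05 pos [685.3 123.2 265.7] q [0.14 0.27 1.46 0.   1.41 1.25] F [ 0.7  0.5 -0. ] w 59.62520908706064 gf 0.0
tool x [0.893 0.451 0.002] y [ 0.451 -0.893  0.001] z [ 0.002  0.    -1.   ]
shift txyz [  -0.6 -198.2  250.6]
twist (or +-180): -0.2
scoop_grip {'point': [232.7, 200.7], 'conf': 0.79} [584.3 301.2  34. ]
scoop_grip {'point': [210.1, 329.0], 'conf': 0.77} [172.5 372.1  34. ]
scoop_grip {'point': [258.1, 341.7], 'conf': 0.75} [586.3 292.8  34. ]
scoop_grip {'point': [427.5, 419.5], 'conf': 0.56} [171.4 365.1  34. ]
scoop {'point': [254.6, 332.3], 'conf': 0.95} [159.3 236.    0. ]
scoop {'point': [248.4, 228.7], 'conf': 0.66} [496.5 254.2   0. ]
scoop {'point': [254.2, 215.4], 'conf': 0.6} [540.7 234.9   0. ]
scoop {'point': [296.2, 343.6], 'conf': 0.84} [504.7 253.8  -0. ]
scoop {'point': [434.3, 369.6], 'conf': 0.77} [167.5 227.7   0. ]
scoop {'point': [233.1, 477.2], 'conf': 0.51} [528.4 576.   -0. ]
```

View pics/t2.png

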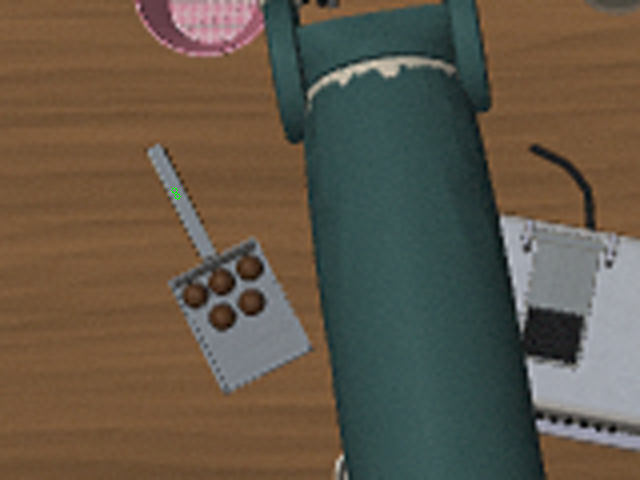

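View pics/s2.png

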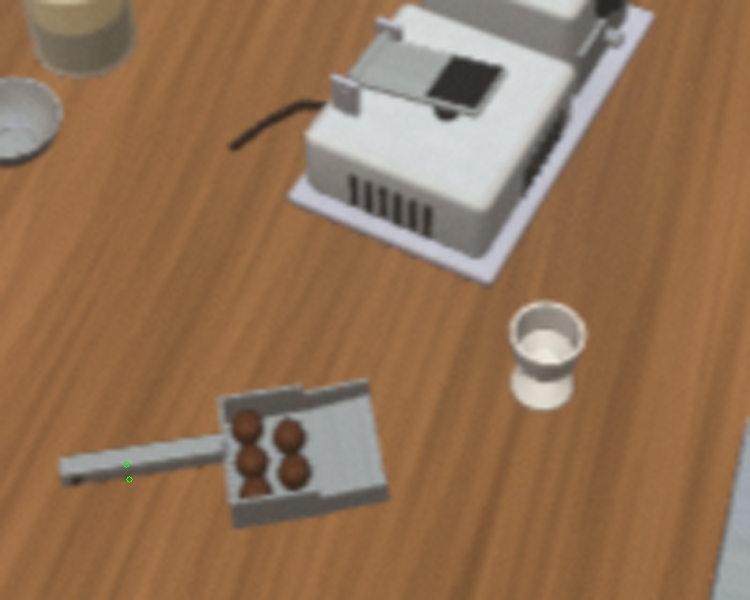

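Both pictures show the scoop unmoved, and the TCP projected at the grasp pose falls on the middle of the handle. So the sideways aim was right. In the "miss" picture the tips hid the handle's top face, which suggests they stand higher than the pose says. I'll straddle the handle and feel for the counter.

{"method": "arm_command", "body": {"series": [{"fingers":70,"tx":0,"ty":-50,"tz":0,"twist":0},{"fingers":70,"tx":0,"ty":-100,"tz":50,"twist":0},{"fingers":70,"tx":0,"ty":-150,"tz":100,"twist":0},{"fingers":70,"tx":0,"ty":-198,"tz":120,"twist":0},{"fingers":70,"tx":0,"ty":-198,"tz":150,"twist":0},{"fingers":70,"tx":0,"ty":-198,"tz":190,"twist":0},{"fingers":70,"tx":0,"ty":-198,"tz":220,"twist":0},{"fingers":70,"tx":0,"ty":-198,"tz":240,"twist":0},{"fingers":70,"tx":0,"ty":-198,"tz":245,"twist":0},{"fingers":70,"tx":0,"ty":-198,"tz":250,"twist":0},{"fingers":70,"tx":0,"ty":-198,"tz":250,"twist":0}]}}

```text
t: 10.45
position: [595.3, 301.8, 13.7]
ee_rot: [-3.056, -0.727, -0.001]
wrist_force: [0.1, 0.6, 1.1]
grip_width: 59.5
grasp_force: 0.0
```

```bash
python3 - <<'E'
from h import *
plan([596,300,15],117)
b=vision.camera('side');s=bot.observe()
jm=cv2.cvtColor(b['pixels'],cv2.COLOR_RGB2BGR)[280:360,225:325]
f=7
jm=cv2.resize(jm,None,fx=f,fy=f,interpolation=2)
y=np.array([.451,-.893,0])
for k in(-1,0,1):
  for z in(0,19,73):
    u,v=proj(b,np.array(s['position'])+k*30*y+[0,0,z])[0];cv2.circle(jm,(int((u-225+.5)*f),int((v-280+.5)*f)),3,(0,255,0),1)
cv2.imwrite('pics/strad.png',jm)
E
```

```text
t 10.45 pos [595.3 301.8  13.7] q [0.43 0.4  1.77 0.   0.97 1.54] F [0.1 0.6 1.1] w 59.52251726325986 gf 0.0
tool x [0.893 0.451 0.   ] y [ 0.451 -0.893 -0.   ] z [ 0.  0. -1.]
shift txyz [-0.2  1.9 -1.3]
twist (or +-180): -0.2
```

View pics/strad.png

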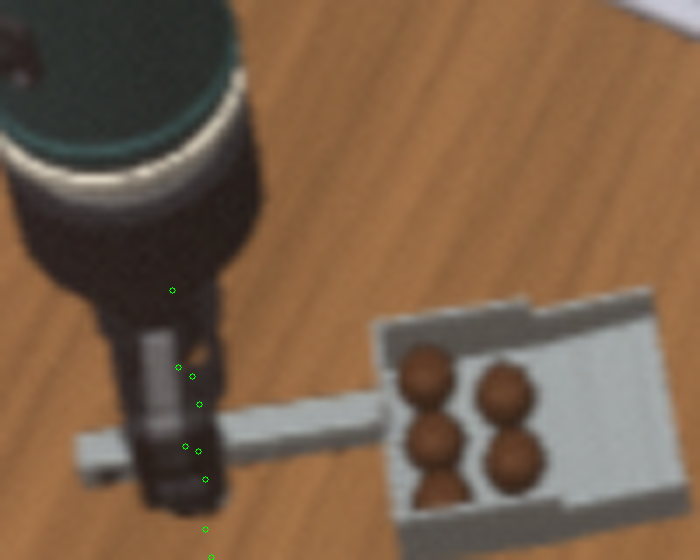

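The near finger is in front of the handle, but its tip shows at (185,510) where I predicted about (207,543). So the tips really are roughly 20 mm higher than the reported TCP. I'll go down carefully while watching the force.

{"method": "arm_command", "body": {"series": [{"fingers":70,"tx":0,"ty":0,"tz":4,"twist":0},{"fingers":70,"tx":0,"ty":0,"tz":8,"twist":0},{"fingers":70,"tx":0,"ty":0,"tz":12,"twist":0},{"fingers":70,"tx":0,"ty":0,"tz":12,"twist":0}]}}

```text
t: 10.9
position: [594.9, 300.8, 0.8]
ee_rot: [3.056, 0.726, -0.002]
wrist_force: [-0.2, 0.1, -0.2]
grip_width: 59.7
grasp_force: 0.0
```

{"method": "arm_command", "body": {"series": [{"fingers":70,"tx":0,"ty":0,"tz":3,"twist":0},{"fingers":70,"tx":0,"ty":0,"tz":6,"twist":0},{"fingers":70,"tx":0,"ty":0,"tz":6,"twist":0}]}}

```text
t: 11.2
position: [594.9, 300.9, -5.3]
ee_rot: [3.056, 0.726, -0.002]
wrist_force: [-1.1, -0.7, -0.7]
grip_width: 59.6
grasp_force: 0.0
```

{"method": "arm_command", "body": {"series": [{"fingers":5,"tx":0,"ty":0,"tz":0,"twist":0},{"fingers":5,"tx":0,"ty":0,"tz":0,"twist":0},{"fingers":5,"tx":0,"ty":0,"tz":0,"twist":0},{"fingers":5,"tx":0,"ty":0,"tz":0,"twist":0},{"fingers":5,"tx":0,"ty":0,"tz":0,"twist":0},{"fingers":5,"tx":0,"ty":0,"tz":0,"twist":0},{"fingers":5,"tx":0,"ty":0,"tz":0,"twist":0}], "grip_force": 60}}

```text
t: 11.9
position: [595.7, 301.1, -4.3]
ee_rot: [3.056, 0.726, 0.001]
wrist_force: [1.4, -1.5, 0.9]
grip_width: 11.9
grasp_force: 59.2
```

{"method": "arm_command", "body": {"series": [{"fingers":40,"tx":0,"ty":0,"tz":0,"twist":0},{"fingers":40,"tx":0,"ty":0,"tz":0,"twist":0},{"fingers":40,"tx":0,"ty":0,"tz":0,"twist":0},{"fingers":40,"tx":0,"ty":0,"tz":3,"twist":0},{"fingers":40,"tx":0,"ty":0,"tz":6,"twist":0},{"fingers":40,"tx":0,"ty":0,"tz":6,"twist":0}]}}

```text
t: 12.5
position: [594.7, 300.9, -11.4]
ee_rot: [3.056, 0.726, -0.002]
wrist_force: [0.3, -0.1, -0.4]
grip_width: 33.9
grasp_force: 0.0
```

{"method": "arm_command", "body": {"series": [{"fingers":40,"tx":0,"ty":0,"tz":2,"twist":0},{"fingers":40,"tx":0,"ty":0,"tz":4,"twist":0},{"fingers":40,"tx":0,"ty":0,"tz":4,"twist":0}]}}

```text
t: 12.8
position: [595.1, 301.0, -15.0]
ee_rot: [3.056, 0.726, -0.001]
wrist_force: [-0.4, -0.2, 0.3]
grip_width: 34.1
grasp_force: 0.0
```

Together these readings put the real tips about 28 mm above the reported z. At reading −15 the pads should be centred on the handle, so I'll close here.

{"method": "arm_command", "body": {"series": [{"fingers":5,"tx":0,"ty":0,"tz":0,"twist":0},{"fingers":5,"tx":0,"ty":0,"tz":0,"twist":0},{"fingers":5,"tx":0,"ty":0,"tz":0,"twist":0},{"fingers":5,"tx":0,"ty":0,"tz":0,"twist":0},{"fingers":5,"tx":0,"ty":0,"tz":0,"twist":0},{"fingers":5,"tx":0,"ty":0,"tz":0,"twist":0}], "grip_force": 60}}

```text
t: 13.4
position: [595.5, 301.1, -14.4]
ee_rot: [3.056, 0.726, 0.0]
wrist_force: [-0.1, -0.4, 0.4]
grip_width: 12.4
grasp_force: 59.8
```

{"method": "arm_command", "body": {"series": [{"fingers":40,"tx":0,"ty":0,"tz":0,"twist":0},{"fingers":40,"tx":0,"ty":0,"tz":0,"twist":0},{"fingers":40,"tx":0,"ty":0,"tz":0,"twist":0},{"fingers":40,"tx":12,"ty":0,"tz":0,"twist":0},{"fingers":40,"tx":22,"ty":0,"tz":0,"twist":0},{"fingers":40,"tx":22,"ty":0,"tz":0,"twist":0},{"fingers":5,"tx":22,"ty":0,"tz":0,"twist":0},{"fingers":5,"tx":22,"ty":0,"tz":0,"twist":0},{"fingers":5,"tx":22,"ty":0,"tz":0,"twist":0},{"fingers":5,"tx":22,"ty":0,"tz":0,"twist":0},{"fingers":5,"tx":22,"ty":0,"tz":0,"twist":0},{"fingers":5,"tx":22,"ty":0,"tz":0,"twist":0}], "grip_force": 120}}

```text
t: 14.6
position: [615.1, 311.0, -14.4]
ee_rot: [3.056, 0.726, 0.0]
wrist_force: [0.4, 0.5, 0.4]
grip_width: 11.0
grasp_force: 117.4
```

{"method": "arm_command", "body": {"series": [{"fingers":5,"tx":0,"ty":0,"tz":-3,"twist":0},{"fingers":5,"tx":0,"ty":0,"tz":-6,"twist":0},{"fingers":5,"tx":0,"ty":0,"tz":-10,"twist":0},{"fingers":5,"tx":0,"ty":0,"tz":-15,"twist":0},{"fingers":5,"tx":0,"ty":0,"tz":-20,"twist":0},{"fingers":5,"tx":0,"ty":0,"tz":-25,"twist":0},{"fingers":5,"tx":0,"ty":0,"tz":-30,"twist":0},{"fingers":5,"tx":0,"ty":0,"tz":-30,"twist":0}]}}

```text
t: 15.4
position: [615.9, 311.5, 16.8]
ee_rot: [-3.056, -0.726, -0.003]
wrist_force: [0.5, 1.1, -3.0]
grip_width: 11.1
grasp_force: 117.5
```

```bash
python3 - <<'E'
from h import *
plan([596,300,15],117);print(bot.observe()['ft_torque'])
b=vision.camera('side');save(b,'lift.png')
for n in('scoop_grip','scoop','hopper_mouth'):
  for r in spotter.landmark_of(b,n)[:3]:print(n,r)
jm=cv2.imread('pics/lift.png')[160:400,220:420]
cv2.imwrite('pics/liftc.png',cv2.resize(jm,(500,600),interpolation=2))
E
```

```text
t 15.4 pos [615.9 311.5  16.8] q [0.43 0.44 1.72 0.   0.99 1.54] F [ 0.5  1.1 -3. ] w 11.127226436462024 gf 117.47297286987305
tool x [0.893 0.45  0.002] y [ 0.45  -0.893  0.   ] z [ 0.002  0.001 -1.   ]
shift txyz [-22.9   1.3   1.8]
twist (or +-180): -0.3
[ 0.12060342 -0.23545616 -0.0480077 ]
scoop_grip {'point': [256.3, 337.3], 'conf': 0.8}
scoop_grip {'point': [430.6, 418.4], 'conf': 0.74}
scoop {'point': [295.6, 335.9], 'conf': 0.56}
scoop {'point': [286.1, 336.8], 'conf': 0.45}
scoop {'point': [347.6, 251.9], 'conf': 0.37}
hopper_mouth {'point': [362.3, 184.9], 'conf': 0.97}
```

View pics/liftc.png

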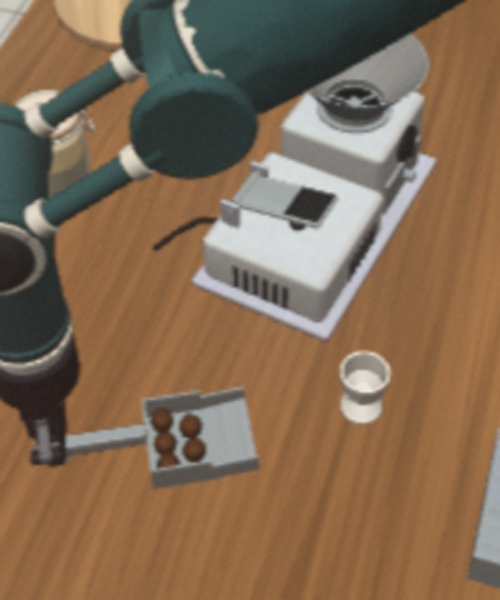

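The scoop has lifted level, with all five nutmegs still at the back of the pan (crop (175,435)). I'll raise it and carry it smoothly to the hopper.

{"method": "arm_command", "body": {"series": [{"fingers":5,"tx":0,"ty":0,"tz":-7,"twist":0},{"fingers":5,"tx":0,"ty":0,"tz":-20,"twist":0},{"fingers":5,"tx":0,"ty":0,"tz":-40,"twist":0},{"fingers":5,"tx":0,"ty":0,"tz":-65,"twist":0},{"fingers":5,"tx":0,"ty":0,"tz":-95,"twist":0},{"fingers":5,"tx":0,"ty":0,"tz":-125,"twist":0},{"fingers":5,"tx":0,"ty":0,"tz":-155,"twist":0},{"fingers":5,"tx":0,"ty":0,"tz":-185,"twist":0},{"fingers":5,"tx":0,"ty":0,"tz":-215,"twist":0},{"fingers":5,"tx":0,"ty":0,"tz":-235,"twist":0},{"fingers":5,"tx":0,"ty":0,"tz":-248,"twist":0},{"fingers":5,"tx":0,"ty":0,"tz":-255,"twist":0}], "grip_force": 120}}

```text
t: 16.8
position: [615.6, 311.3, 273.0]
ee_rot: [-3.056, -0.726, -0.005]
wrist_force: [0.1, 0.3, -2.8]
grip_width: 11.1
grasp_force: 117.5
```

{"method": "arm_command", "body": {"series": [{"fingers":5,"tx":-2,"ty":4,"tz":0,"twist":0},{"fingers":5,"tx":-7,"ty":12,"tz":0,"twist":0},{"fingers":5,"tx":-14,"ty":25,"tz":0,"twist":0},{"fingers":5,"tx":-23,"ty":40,"tz":0,"twist":0},{"fingers":5,"tx":-33,"ty":58,"tz":0,"twist":0},{"fingers":5,"tx":-43,"ty":76,"tz":0,"twist":0},{"fingers":5,"tx":-53,"ty":94,"tz":0,"twist":0},{"fingers":5,"tx":-63,"ty":112,"tz":0,"twist":0},{"fingers":5,"tx":-73,"ty":130,"tz":0,"twist":0},{"fingers":5,"tx":-83,"ty":147,"tz":0,"twist":0},{"fingers":5,"tx":-93,"ty":164,"tz":0,"twist":0},{"fingers":5,"tx":-103,"ty":182,"tz":0,"twist":0}]}}

```text
t: 18.0
position: [604.4, 99.8, 270.6]
ee_rot: [3.057, 0.725, 0.0]
wrist_force: [1.0, 0.5, -2.5]
grip_width: 11.2
grasp_force: 117.5
```

```bash
python3 -c "
from h import *
plan([597,-88,272],117)"
```

```text
t 18.0 pos [604.4  99.8 270.6] q [ 0.12  0.11  1.64 -0.    1.39  1.23] F [ 1.   0.5 -2.5] w 11.240545060229072 gf 117.5337553024292
tool x [0.894 0.449 0.   ] y [ 0.449 -0.894  0.   ] z [ 0. -0. -1.]
shift txyz [-91.  164.5  -1.4]
twist (or +-180): -0.3
```

{"method": "arm_command", "body": {"series": [{"fingers":5,"tx":-8,"ty":15,"tz":0,"twist":0},{"fingers":5,"tx":-17,"ty":31,"tz":0,"twist":0},{"fingers":5,"tx":-27,"ty":49,"tz":0,"twist":0},{"fingers":5,"tx":-37,"ty":67,"tz":0,"twist":0},{"fingers":5,"tx":-47,"ty":85,"tz":0,"twist":0},{"fingers":5,"tx":-57,"ty":103,"tz":0,"twist":0},{"fingers":5,"tx":-67,"ty":121,"tz":0,"twist":0},{"fingers":5,"tx":-76,"ty":137,"tz":0,"twist":0},{"fingers":5,"tx":-83,"ty":150,"tz":0,"twist":0},{"fingers":5,"tx":-88,"ty":159,"tz":0,"twist":0},{"fingers":5,"tx":-91,"ty":164,"tz":0,"twist":0},{"fingers":5,"tx":-91,"ty":164,"tz":0,"twist":0}]}}

```text
t: 19.2
position: [597.4, -85.8, 270.4]
ee_rot: [-3.057, -0.725, -0.0]
wrist_force: [0.5, 0.2, -2.4]
grip_width: 11.1
grasp_force: 117.6
```

```bash
python3 - <<'E'
from h import *
plan([597,-88,272],117);print(bot.observe()['ft_torque'])
b=vision.camera('side');save(b,'over.png')
jm=cv2.imread('pics/over.png')[60:300,240:440]
cv2.imwrite('pics/overc.png',cv2.resize(jm,(500,600),interpolation=2))
E
```

```text
t 19.2 pos [597.4 -85.8 270.4] q [-0.18  0.09  1.66  0.    1.39  0.92] F [ 0.5  0.2 -2.4] w 11.09286938195242 gf 117.5687313079834
tool x [0.893 0.449 0.   ] y [ 0.449 -0.893 -0.   ] z [ 0.  0. -1.]
shift txyz [-1.3  1.8 -1.6]
twist (or +-180): -0.3
[ 0.12561027 -0.26060707 -0.02485435]
```

View pics/overc.png

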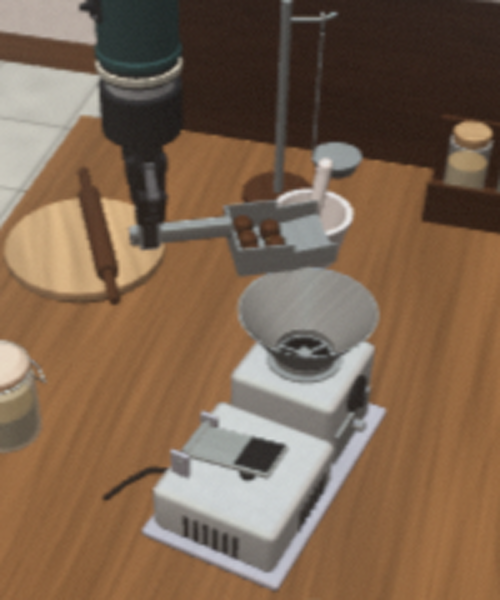

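The scoop is level above the hopper with the nutmegs in it (pan at crop (285,235), hopper rim at (308,308)). Next I'll reduce the grip force so it pivots lip-down.

{"method": "arm_command", "body": {"series": [{"fingers":5,"tx":0,"ty":0,"tz":0,"twist":0},{"fingers":5,"tx":0,"ty":0,"tz":0,"twist":0},{"fingers":5,"tx":0,"ty":0,"tz":0,"twist":0},{"fingers":5,"tx":0,"ty":0,"tz":0,"twist":0},{"fingers":5,"tx":0,"ty":0,"tz":0,"twist":0},{"fingers":5,"tx":0,"ty":0,"tz":0,"twist":0}], "grip_force": 20}}

```text
t: 19.85
position: [597.4, -85.1, 270.5]
ee_rot: [-3.056, -0.727, 0.0]
wrist_force: [-0.3, 0.0, -2.3]
grip_width: 11.0
grasp_force: 117.6
```

```bash
cat > st.py <<'E'
from h import *
plan([597,-88,272],117);s=bot.observe();print(s['ft_torque'])
for p in (vision.camera('top'),vision.camera('side')):
  for n in('scoop_grip','scoop','nut0_center','hopper_mouth'):
    print(n,[(np.round(r['point'],1).tolist(),round(r['conf'],2)) for r in spotter.landmark_of(p,n)[:6]])
E
python3 st.py; python3 - <<'E'
from h import *
b=vision.camera('side')
g=np.array([601,-88,320.]);u=np.array([-.893,-.45,0]);z=np.array([0,0,1.])
for th in(0,20,40,60,90):
    t=np.radians(th);ax=u*np.cos(t)-z*np.sin(t);nz=z*np.cos(t)+u*np.sin(t)
    print(th,'grip',proj(b,g+42*ax)[0].round(1),'origin',proj(b,g+137*ax-34*nz)[0].round(1),'nuts',proj(b,g+112*ax-22*nz)[0].round(1))
E
```

```text
t 19.85 pos [597.4 -85.1 270.5] q [-0.18  0.09  1.66  0.    1.39  0.92] F [-0.3  0.  -2.3] w 10.997145680349163 gf 117.55935788154602
tool x [0.893 0.45  0.   ] y [ 0.45  -0.893 -0.   ] z [-0.  0. -1.]
shift txyz [-1.7  2.4 -1.5]
twist (or +-180): -0.3
[ 0.07730711 -0.26524896  0.0198056 ]
scoop_grip [([360.6, 181.5], 0.8), ([208.2, 329.9], 0.55)]
scoop [([255.8, 332.6], 0.75), ([155.5, 224.3], 0.47)]
nut0_center []
hopper_mouth [([384.3, 233.6], 0.56)]
scoop_grip [([313.3, 155.8], 0.97), ([429.5, 422.4], 0.92)]
scoop [([435.4, 372.1], 0.93), ([347.7, 157.8], 0.6), ([362.5, 164.4], 0.25)]
nut0_center [([332.6, 151.3], 0.4)]
hopper_mouth [([363.3, 184.0], 0.58)]
0 grip [314.2 150.3] origin [350.5 157.2] nuts [341.2 154.4]
20 grip [313.3 155.1] origin [342.5 171.8] nuts [335.5 166.6]
40 grip [310.6 159.5] origin [330.  183.5] nuts [325.8 176.7]
60 grip [306.4 162.9] origin [314.2 191.5] nuts [313.2 183.8]
90 grip [298.5 165.6] origin [287.7 195.1] nuts [291.6 187.5]
```

{"method": "arm_command", "body": {"series": [{"fingers":9,"tx":0,"ty":0,"tz":0,"twist":0},{"fingers":9,"tx":0,"ty":0,"tz":0,"twist":0},{"fingers":9,"tx":0,"ty":0,"tz":0,"twist":0}], "grip_force": 20}}

```text
t: 20.7
position: [597.4, -85.2, 270.4]
ee_rot: [-3.056, -0.726, 0.0]
wrist_force: [-1.3, -0.8, -3.0]
grip_width: 11.2
grasp_force: 117.6
```

```bash
python3 st.py
```

```text
t 20.7 pos [597.4 -85.2 270.4] q [-0.18  0.09  1.66  0.    1.39  0.92] F [-1.3 -0.8 -3. ] w 11.173700930460408 gf 117.56033420562744
tool x [ 0.893  0.45  -0.   ] y [ 0.45  -0.893 -0.   ] z [-0.  0. -1.]
shift txyz [-1.6  2.3 -1.6]
twist (or +-180): -0.3
[ 0.12451091 -0.20861896 -0.05401409]
scoop_grip [([208.6, 331.2], 0.98), ([360.2, 179.3], 0.86)]
scoop [([253.1, 332.2], 0.73), ([377.9, 211.0], 0.56)]
nut0_center []
hopper_mouth [([385.4, 234.3], 0.88)]
scoop_grip [([310.8, 151.4], 0.69), ([428.5, 418.7], 0.63)]
scoop [([432.1, 371.2], 0.87), ([345.0, 160.1], 0.62)]
nut0_center [([335.7, 149.7], 0.59)]
hopper_mouth [([360.5, 182.1], 0.56)]
```

The grip force stays latched while the fingers hold. The pads are compliant (11.1 mm at 117 N, 12.4 mm at 60 N), so opening a few tenths of a millimetre should ease the grip gradually.

{"method": "arm_command", "body": {"series": [{"fingers":14,"tx":0,"ty":0,"tz":0,"twist":0},{"fingers":14,"tx":0,"ty":0,"tz":0,"twist":0}], "grip_force": 20}}

```text
t: 21.4
position: [597.4, -85.2, 270.5]
ee_rot: [3.056, 0.726, 0.0]
wrist_force: [-0.5, -0.1, -3.1]
grip_width: 12.3
grasp_force: 74.4
```

```bash
python3 st.py
```

```text
t 21.4 pos [597.4 -85.2 270.5] q [-0.18  0.09  1.66  0.    1.39  0.92] F [-0.5 -0.1 -3.1] w 12.306175958521983 gf 74.40380215644836
tool x [0.893 0.45  0.   ] y [ 0.45  -0.893  0.   ] z [ 0.  0. -1.]
shift txyz [-1.6  2.3 -1.5]
twist (or +-180): -0.3
[ 0.13179329 -0.21321958 -0.02763346]
scoop_grip [([206.7, 331.7], 0.8), ([359.5, 179.8], 0.77)]
scoop [([255.4, 328.2], 0.8), ([380.4, 212.3], 0.71)]
nut0_center [([243.2, 147.8], 0.33)]
hopper_mouth [([381.6, 231.3], 0.75)]
scoop_grip [([312.1, 153.9], 0.93), ([431.0, 417.0], 0.89), ([339.6, 241.7], 0.52), ([362.2, 180.9], 0.25)]
scoop [([434.8, 370.5], 0.9), ([348.1, 156.6], 0.71)]
nut0_center [([333.8, 149.4], 0.58)]
hopper_mouth [([361.7, 183.1], 0.68)]
```

Grip is now 74 N, so easing works gradually. I'll continue.

{"method": "arm_command", "body": {"series": [{"fingers":15,"tx":0,"ty":0,"tz":0,"twist":0},{"fingers":15,"tx":0,"ty":0,"tz":0,"twist":0}]}}

```text
t: 22.1
position: [597.4, -85.2, 270.5]
ee_rot: [-3.056, -0.726, -0.0]
wrist_force: [-0.2, -0.0, -2.6]
grip_width: 13.4
grasp_force: 43.5
```

```bash
python3 st.py | grep -v "^tool\|^shift\|twist\|hopper"
```

```text
t 22.1 pos [597.4 -85.2 270.5] q [-0.18  0.09  1.66  0.    1.39  0.92] F [-0.2 -0.  -2.6] w 13.368928292818829 gf 43.54996383190155
[ 0.13131716 -0.27693595 -0.03379656]
scoop_grip [([361.2, 178.0], 0.88), ([207.3, 332.8], 0.56)]
scoop [([256.5, 331.4], 0.81), ([376.0, 209.8], 0.62)]
nut0_center [([344.5, 143.9], 0.75)]
scoop_grip [([430.4, 418.2], 0.67), ([359.8, 185.3], 0.67), ([310.5, 153.4], 0.62)]
scoop [([434.6, 372.1], 0.95), ([350.1, 158.4], 0.72)]
nut0_center [([335.2, 147.5], 0.46), ([311.7, 154.6], 0.25)]
```

{"method": "arm_command", "body": {"series": [{"fingers":15.6,"tx":0,"ty":0,"tz":0,"twist":0},{"fingers":15.6,"tx":0,"ty":0,"tz":0,"twist":0},{"fingers":15.6,"tx":0,"ty":0,"tz":0,"twist":0}]}}

```text
t: 22.9
position: [597.4, -85.2, 270.5]
ee_rot: [3.056, 0.726, 0.0]
wrist_force: [0.3, 0.6, -2.6]
grip_width: 13.4
grasp_force: 24.8
```

```bash
python3 st.py | grep -v "^tool\|^shift\|twist\|hopper"
```

```text
t 22.9 pos [597.4 -85.2 270.5] q [-0.18  0.09  1.66 -0.    1.39  0.92] F [ 0.3  0.6 -2.6] w 13.420492764670817 gf 24.779486060142517
[ 0.15391605 -0.22249487 -0.01407771]
scoop_grip [([361.1, 182.8], 0.85), ([207.8, 331.3], 0.77)]
scoop [([376.4, 210.5], 0.93), ([256.8, 328.0], 0.74)]
nut0_center []
scoop_grip [([431.0, 418.3], 0.87), ([313.8, 150.8], 0.71)]
scoop [([436.8, 373.2], 0.84), ([348.3, 159.2], 0.8)]
nut0_center [([333.5, 151.0], 0.43)]
```

{"method": "arm_command", "body": {"series": [{"fingers":15.8,"tx":0,"ty":0,"tz":0,"twist":0},{"fingers":15.8,"tx":0,"ty":0,"tz":0,"twist":0},{"fingers":15.9,"tx":0,"ty":0,"tz":0,"twist":0},{"fingers":15.9,"tx":0,"ty":0,"tz":0,"twist":0}]}}

```text
t: 23.8
position: [597.3, -85.3, 270.5]
ee_rot: [3.056, 0.726, -0.001]
wrist_force: [-0.4, -0.2, -1.4]
grip_width: 13.6
grasp_force: 15.6
```

```bash
cat > s2.py <<'E'
from h import *
s=bot.observe();print(s['t'],np.round(s['ft_torque'],2),np.round(s['wrist_force'],1),s['grip_width'],s['grasp_force'])
p=vision.camera('side')
for n in('scoop_grip','scoop','nut0_center'):
    print(n,[(np.round(r['point'],1).tolist(),round(r['conf'],2)) for r in spotter.landmark_of(p,n)[:6]])
E
python3 s2.py
```

```text
23.8 [0.   0.09 0.04] [-0.4 -0.2 -1.4] 13.582975951349814 15.59417724609375
scoop_grip [([307.4, 157.2], 0.92), ([432.0, 418.5], 0.66)]
scoop [([432.0, 370.8], 0.9), ([330.7, 180.9], 0.81), ([343.3, 188.1], 0.73)]
nut0_center [([351.5, 181.2], 0.73), ([339.6, 239.8], 0.68), ([337.3, 174.3], 0.47)]
```

It has pivoted to about 40° and rests on the rim as planned. I'll wait a moment and check the nutmegs.

{"method": "arm_command", "body": {"series": [{"fingers":15.8,"tx":0,"ty":0,"tz":0,"twist":0},{"fingers":15.8,"tx":0,"ty":0,"tz":0,"twist":0},{"fingers":15.8,"tx":0,"ty":0,"tz":0,"twist":0},{"fingers":15.8,"tx":0,"ty":0,"tz":0,"twist":0}]}}

```text
t: 24.4
position: [597.4, -85.3, 270.5]
ee_rot: [3.056, 0.726, -0.0]
wrist_force: [-0.7, 0.2, -1.8]
grip_width: 13.5
grasp_force: 15.7
```

```bash
cat > nut.py <<'E'
from h import *
s=bot.observe();print(s['t'],np.round(s['ft_torque'],2),np.round(s['wrist_force'],1),s['grip_width'],s['grasp_force'])
for nm in('side','top'):
    p=vision.camera(nm)
    print(nm,[(np.round(r['point'],1).tolist(),round(r['conf'],2)) for r in spotter.landmark_of(p,'nut0_center')[:8]])
    h=cv2.cvtColor(p['pixels'],cv2.COLOR_RGB2HSV);r,g,b=[p['pixels'][...,i].astype(int) for i in range(3)]
    m=((r-b>25)&(r<130)&(r-g>15)).astype(np.uint8)
    c=proj(p,[444,-167,175])[0];y0,x0=int(c[1])-45,int(c[0])-60
    n,_,st,ce=cv2.connectedComponentsWithStats(m[y0:y0+90,x0:x0+120])
    print('hopper px',c.round(1),[(st[i,4],(ce[i]+[x0,y0]).round(1).tolist()) for i in range(1,n) if 6<st[i,4]<400])
    save(p,'n_%s_%.2f.png'%(nm,s['t']))
E
python3 nut.py
```

```text
24.4 [-0.07  0.15  0.01] [-0.7  0.2 -1.8] 13.505010539768747 15.650384724140167
side [([354.0, 193.6], 0.52)]
hopper px [362.5 188.3] [(np.int32(10), [305.5, 146.7]), (np.int32(32), [343.9, 144.6]), (np.int32(180), [412.3, 149.9]), (np.int32(20), [351.6, 158.2]), (np.int32(18), [375.1, 159.3]), (np.int32(22), [394.0, 167.5]), (np.int32(24), [305.9, 165.1]), (np.int32(107), [416.0, 192.3]), (np.int32(12), [323.2, 188.0]), (np.int32(146), [363.2, 196.1]), (np.int32(37), [389.2, 213.8])]
top [([384.9, 231.8], 0.39)]
hopper px [382.2 231.8] [(np.int32(102), [324.5, 196.0]), (np.int32(9), [327.6, 186.6]), (np.int32(31), [353.4, 186.6]), (np.int32(8), [367.6, 186.4]), (np.int32(162), [381.8, 235.8])]
```

The brown patch at the hopper centre (about 160 px in the top view) shows that the nutmegs have gone in. I'll tighten the grip, lift out and check that all five are there.

{"method": "arm_command", "body": {"series": [{"fingers":5,"tx":0,"ty":0,"tz":0,"twist":0},{"fingers":5,"tx":0,"ty":0,"tz":0,"twist":0},{"fingers":5,"tx":0,"ty":0,"tz":-10,"twist":0},{"fingers":5,"tx":5,"ty":0,"tz":-30,"twist":0},{"fingers":5,"tx":15,"ty":0,"tz":-55,"twist":0},{"fingers":5,"tx":30,"ty":0,"tz":-80,"twist":0},{"fingers":5,"tx":55,"ty":0,"tz":-100,"twist":0},{"fingers":5,"tx":85,"ty":-20,"tz":-100,"twist":0},{"fingers":5,"tx":100,"ty":-50,"tz":-100,"twist":0},{"fingers":5,"tx":100,"ty":-90,"tz":-100,"twist":0},{"fingers":5,"tx":100,"ty":-120,"tz":-100,"twist":0},{"fingers":5,"tx":100,"ty":-120,"tz":-100,"twist":0}], "grip_force": 40}}

```text
t: 25.8
position: [631.7, 70.9, 371.8]
ee_rot: [-3.053, -0.732, -0.002]
wrist_force: [0.2, -0.0, -2.0]
grip_width: 12.9
grasp_force: 42.4
```

```bash
python3 nut.py; python3 - <<'E'
from h import *
import glob
p=cv2.imread(sorted(glob.glob('pics/n_top*'))[-1]);f=p[215:252,362:404]
r,g,b=[f[...,i].astype(int) for i in(2,1,0)]
m=(r-b>22)
for row in m: print(''.join('#' if v else '.' for v in row))
plan([615,311,300])
E
```

```text
25.8 [ 0.1  -0.12 -0.04] [ 0.2 -0.  -2. ] 12.89259668783726 42.37556576728821
side [([355.4, 194.3], 0.39)]
hopper px [362.5 188.3] [(np.int32(29), [343.6, 144.3]), (np.int32(123), [413.6, 146.6]), (np.int32(21), [351.8, 158.4]), (np.int32(16), [375.0, 159.4]), (np.int32(30), [410.0, 158.6]), (np.int32(15), [303.6, 165.3]), (np.int32(77), [416.2, 191.4]), (np.int32(147), [363.3, 196.1]), (np.int32(15), [317.9, 204.1]), (np.int32(32), [388.8, 214.1])]
top [([382.7, 231.9], 0.36)]
hopper px [382.2 231.8] [(np.int32(57), [332.6, 201.7]), (np.int32(32), [385.5, 229.5]), (np.int32(135), [380.2, 237.5])]
........................................##
.........................................#
..........................................
..........................................
..........................................
..........................................
..........................................
..........................................
..........................................
..........................................
..........................................
.....................
[... 639 characters left out ...]
.#######...................
................#######...................
................######....................
.................####.....................
..........................................
..........................................
..........................................
........................................##
........................................##
.......................................###
......................................####
t 26.0 pos [633.3  66.3 370.9] q [ 0.07  0.14  1.44 -0.    1.57  1.17] F [ 0.2 -0.8 -2.7] w 12.999956795223147 gf 42.37700343132019
tool x [0.893 0.449 0.001] y [ 0.449 -0.893  0.001] z [ 0.001 -0.    -1.   ]
shift txyz [  93.6 -226.9   70.8]
```

The mask shows five separate nutmeg blobs in the hopper. Next I'll carry the scoop back to its old place and lay it down lip first.

{"method": "arm_command", "body": {"series": [{"fingers":5,"tx":5,"ty":-30,"tz":0,"twist":0},{"fingers":5,"tx":10,"ty":-75,"tz":10,"twist":0},{"fingers":5,"tx":16,"ty":-120,"tz":20,"twist":0},{"fingers":5,"tx":23,"ty":-165,"tz":30,"twist":0},{"fingers":5,"tx":30,"ty":-205,"tz":50,"twist":0},{"fingers":5,"tx":34,"ty":-227,"tz":80,"twist":0},{"fingers":5,"tx":34,"ty":-227,"tz":120,"twist":0},{"fingers":5,"tx":34,"ty":-227,"tz":165,"twist":0},{"fingers":5,"tx":34,"ty":-227,"tz":205,"twist":0},{"fingers":5,"tx":34,"ty":-227,"tz":235,"twist":0},{"fingers":5,"tx":34,"ty":-227,"tz":250,"twist":0},{"fingers":5,"tx":34,"ty":-227,"tz":250,"twist":0}]}}

```text
t: 27.2
position: [559.7, 283.2, 117.5]
ee_rot: [3.056, 0.724, -0.008]
wrist_force: [-0.9, -0.4, -1.6]
grip_width: 13.0
grasp_force: 42.3
```

```bash
python3 - <<'E'
from h import *
plan([561,284,110])
b=vision.camera('side')
for n in('scoop_grip','scoop'):
    print(n,[(np.round(r['point'],1).tolist(),round(r['conf'],2)) for r in spotter.landmark_of(b,n)[:6]])
s=bot.observe();g=np.array(s['position'])+[4,0,48.4];u=np.array([-.893,-.45,0]);z=np.array([0,0,1.])
for th in(20,30,40,50,60):
    t=np.radians(th);ax=u*np.cos(t)-z*np.sin(t);nz=z*np.cos(t)+u*np.sin(t)
    print(th,'grip',proj(b,g+42*ax)[0].round(1),'origin',proj(b,g+137*ax-34*nz)[0].round(1),'lipz',(g+192*ax-32*nz)[2].round())
E
```

```text
t 27.2 pos [559.7 283.2 117.5] q [ 0.43  0.23  1.78 -0.    1.13  1.53] F [-0.9 -0.4 -1.6] w 12.991369351435882 gf 42.315473556518555
tool x [ 0.894  0.449 -0.005] y [ 0.449 -0.894 -0.   ] z [-0.005 -0.002 -1.   ]
shift txyz [ 1.5 -0.1  7.5]
scoop_grip [([275.2, 314.9], 0.63), ([429.7, 419.3], 0.59), ([343.0, 252.4], 0.25)]
scoop [([432.3, 371.7], 0.93), ([301.5, 329.5], 0.66), ([340.9, 241.4], 0.41)]
20 grip [279.  309.4] origin [314.2 320.1] lipz 76.0
30 grip [277.9 311.3] origin [307.9 325.5] lipz 48.0
40 grip [276.2 313.1] origin [300.5 330.4] lipz 23.0
50 grip [274.1 314.8] origin [292.  334.6] lipz 4.0
60 grip [271.6 316.2] origin [282.8 338.1] lipz -11.0
```

{"method": "arm_command", "body": {"series": [{"fingers":5,"tx":0,"ty":0,"tz":15,"twist":0},{"fingers":5,"tx":2,"ty":0,"tz":24,"twist":0},{"fingers":5,"tx":9,"ty":0,"tz":33,"twist":0},{"fingers":5,"tx":17,"ty":0,"tz":42,"twist":0},{"fingers":5,"tx":24,"ty":0,"tz":51,"twist":0},{"fingers":5,"tx":30,"ty":0,"tz":60,"twist":0},{"fingers":5,"tx":36,"ty":0,"tz":69,"twist":0},{"fingers":5,"tx":41,"ty":0,"tz":78,"twist":0},{"fingers":5,"tx":45,"ty":0,"tz":87,"twist":0},{"fingers":5,"tx":48,"ty":0,"tz":94,"twist":0},{"fingers":5,"tx":51,"ty":0,"tz":100,"twist":0},{"fingers":5,"tx":51,"ty":0,"tz":100,"twist":0}]}}

```text
t: 28.55
position: [605.4, 307.3, 18.7]
ee_rot: [3.056, 0.726, -0.005]
wrist_force: [0.4, -0.3, 0.9]
grip_width: 13.4
grasp_force: 41.8
```

```bash
cat > pl.py <<'E'
from h import *
plan([612,310,-14.4])
b=vision.camera('side')
for n in('scoop_grip','scoop'):
    print(n,[(np.round(r['point'],1).tolist(),round(r['conf'],2)) for r in spotter.landmark_of(b,n)[:6]])
s=bot.observe();g=np.array(s['position'])+[4,0,48.4];u=np.array([-.893,-.45,0]);z=np.array([0,0,1.])
for th in(0,10,20,30,40):
    t=np.radians(th);ax=u*np.cos(t)-z*np.sin(t);nz=z*np.cos(t)+u*np.sin(t)
    print(th,'grip',proj(b,g+42*ax)[0].round(1),'origin',proj(b,g+137*ax-34*nz)[0].round(1))
E
python3 pl.py
```

```text
t 28.55 pos [605.4 307.3  18.7] q [ 0.43  0.42  1.74 -0.    0.99  1.54] F [ 0.4 -0.3  0.9] w 13.425951046711106 gf 41.80160880088806
tool x [ 0.893  0.45  -0.003] y [ 0.45  -0.893 -0.   ] z [-0.003 -0.001 -1.   ]
shift txyz [ 7.2  0.6 33. ]
scoop_grip [([427.9, 419.8], 0.98), ([258.4, 338.8], 0.9)]
scoop [([432.9, 374.0], 0.93), ([193.8, 322.5], 0.61), ([299.1, 341.4], 0.58)]
0 grip [263.  334.1] origin [303.5 335.3]
10 grip [263.  335.8] origin [300.7 340.8]
20 grip [262.5 337.5] origin [296.3 346.1]
30 grip [261.5 339.2] origin [290.6 350.9]
40 grip [260.  340.8] origin [283.8 355.3]
```

Tilt is now about 10–15°. I'll lower the rest of the way to level.

{"method": "arm_command", "body": {"series": [{"fingers":5,"tx":3,"ty":0,"tz":8,"twist":0},{"fingers":5,"tx":5,"ty":0,"tz":16,"twist":0},{"fingers":5,"tx":6,"ty":0,"tz":23,"twist":0},{"fingers":5,"tx":7,"ty":0,"tz":29,"twist":0},{"fingers":5,"tx":7,"ty":0,"tz":31,"twist":0},{"fingers":5,"tx":7,"ty":0,"tz":31,"twist":0}]}}

```text
t: 29.3
position: [612.9, 311.1, -10.9]
ee_rot: [-3.057, -0.726, 0.0]
wrist_force: [1.6, 1.9, 2.9]
grip_width: 13.2
grasp_force: 42.0
```

```bash
python3 pl.py
```

```text
t 29.3 pos [612.9 311.1 -10.9] q [0.43 0.47 1.73 0.   0.94 1.54] F [1.6 1.9 2.9] w 13.222964404898185 gf 42.00886130332947
tool x [ 0.893  0.45  -0.   ] y [ 0.45  -0.893 -0.   ] z [-0. -0. -1.]
shift txyz [-1.3  0.6  3.5]
scoop_grip [([429.5, 419.7], 0.75), ([259.2, 343.0], 0.56)]
scoop [([300.3, 343.8], 0.85), ([435.1, 372.1], 0.61), ([366.4, 205.0], 0.53), ([372.4, 201.7], 0.46)]
0 grip [260.8 341.4] origin [300.6 342.3]
10 grip [260.8 343. ] origin [297.9 347.6]
20 grip [260.4 344.6] origin [293.6 352.7]
30 grip [259.4 346.2] origin [288.1 357.4]
40 grip [257.9 347.7] origin [281.4 361.6]
```

{"method": "arm_command", "body": {"series": [{"fingers":5,"tx":0,"ty":0,"tz":3,"twist":0},{"fingers":5,"tx":0,"ty":0,"tz":3,"twist":0},{"fingers":17,"tx":0,"ty":0,"tz":3,"twist":0},{"fingers":17,"tx":0,"ty":0,"tz":3,"twist":0},{"fingers":50,"tx":0,"ty":0,"tz":3,"twist":0},{"fingers":50,"tx":0,"ty":0,"tz":3,"twist":0},{"fingers":50,"tx":0,"ty":0,"tz":3,"twist":0},{"fingers":50,"tx":0,"ty":0,"tz":3,"twist":0},{"fingers":50,"tx":0,"ty":0,"tz":-20,"twist":0},{"fingers":50,"tx":0,"ty":0,"tz":-60,"twist":0},{"fingers":50,"tx":0,"ty":0,"tz":-110,"twist":0},{"fingers":50,"tx":0,"ty":0,"tz":-160,"twist":0}]}}

```text
t: 30.65
position: [612.0, 310.7, 150.3]
ee_rot: [3.056, 0.726, -0.003]
wrist_force: [1.3, 0.7, -0.0]
grip_width: 42.8
grasp_force: 0.0
```

{"method": "arm_command", "body": {"series": [{"fingers":0,"tx":0,"ty":20,"tz":-50,"twist":0},{"fingers":0,"tx":0,"ty":60,"tz":-80,"twist":0},{"fingers":0,"tx":0,"ty":110,"tz":-80,"twist":0},{"fingers":0,"tx":0,"ty":160,"tz":-80,"twist":0},{"fingers":0,"tx":0,"ty":200,"tz":-80,"twist":0},{"fingers":0,"tx":0,"ty":200,"tz":-80,"twist":0},{"fingers":0,"tx":0,"ty":200,"tz":-80,"twist":0}]}}

```text
t: 31.35
position: [702.9, 131.3, 229.1]
ee_rot: [-3.057, -0.722, 0.001]
wrist_force: [-0.3, 0.7, -0.8]
grip_width: 0.1
grasp_force: 0.0
```

```bash
python3 - <<'E'
from h import *
ux=np.array([.891,.454])
a=vision.camera('top');b=vision.camera('side')
for n in('scoop_grip','scoop','paddle_pad','hopper_mouth'):
  for nm,p in(('t',a),('s',b)):
    z={'scoop_grip':34,'scoop':0,'paddle_pad':126,'hopper_mouth':195}[n]
    print(n,nm,[(np.round(r['point'],1).tolist(),at_z(p,r['point'],z)[:2].round(0).tolist(),round(r['conf'],2)) for r in spotter.landmark_of(p,n)[:3]])
# dark rubber pad centroid in both pictures
for p in(a,b):
  c=proj(p,[458,0,126])[0];x0,y0=int(c[0])-14,int(c[1])-12
  f=p['pixels'][y0:y0+24,x0:x0+28].max(2)
  m=(f<70).astype(np.uint8);n,_,st,ce=cv2.connectedComponentsWithStats(m)
  for i in range(1,n):
    if st[i,4]>15: q=ce[i]+[x0,y0];print('pad',st[i],q.round(1),at_z(p,q,126).round(1))
plan([458,0,300])
E
```

```text
scoop_grip t [([236.0, 201.8], [580.0, 290.0], 0.64), ([211.0, 332.3], [162.0, 369.0], 0.53)]
scoop_grip s [([259.9, 341.5], [582.0, 291.0], 0.64), ([428.5, 418.3], [170.0, 362.0], 0.6), ([354.6, 191.3], [495.0, -311.0], 0.16)]
scoop t [([245.7, 229.7], [493.0, 263.0], 0.59)]
scoop s [([433.4, 370.5], [169.0, 231.0], 0.9), ([300.6, 342.5], [495.0, 248.0], 0.85), ([370.6, 199.4], [442.0, -325.0], 0.73)]
paddle_pad t [([330.4, 232.1], [456.0, -12.0], 0.81), ([249.1, 230.1], [468.0, 238.0], 0.23)]
paddle_pad s [([360.8, 159.3], [492.0, -362.0], 0.72), ([260.7, 344.5], [548.0, 345.0], 0.6), ([340.1, 240.9], [463.0, 1.0], 0.57)]
hopper_mouth t [([383.6, 233.6], [435.0, -169.0], 0.82)]
hopper_mouth s [([363.7, 183.8], [441.0, -163.0], 0.75)]
pad [  0   0  24  24 321] [321.7 232.7] [454.6  14.5 126. ]
pad [  8   7  18  12 138] [343.3 241.5] [4.54e+02 1.00e-01 1.26e+02]
t 31.85 pos [702.5 133.2 229.5] q [0.15 0.32 1.46 0.   1.36 1.26] F [0.  0.2 0.1] w 0.1305677134177044 gf 0.0
tool x [0.893 0.451 0.   ] y [ 0.451 -0.893 -0.   ] z [ 0.  0. -1.]
shift txyz [-278.3    8.6  -70.5]
```

The scoop stands level at its old place; both cameras agree on (581, 291) for the grip point at 34 mm height. The pad is near (453, −1). I'll move over it with the fingers shut.

{"method": "arm_command", "body": {"series": [{"fingers":0,"tx":-50,"ty":1,"tz":0,"twist":0},{"fingers":0,"tx":-100,"ty":2,"tz":0,"twist":0},{"fingers":0,"tx":-150,"ty":3,"tz":0,"twist":0},{"fingers":0,"tx":-200,"ty":4,"tz":0,"twist":0},{"fingers":0,"tx":-250,"ty":5,"tz":0,"twist":0},{"fingers":0,"tx":-286,"ty":6,"tz":0,"twist":0},{"fingers":0,"tx":-286,"ty":6,"tz":40,"twist":0},{"fingers":0,"tx":-286,"ty":6,"tz":80,"twist":0},{"fingers":0,"tx":-286,"ty":6,"tz":100,"twist":0},{"fingers":0,"tx":-286,"ty":6,"tz":105,"twist":0},{"fingers":0,"tx":-286,"ty":6,"tz":105,"twist":0},{"fingers":0,"tx":-286,"ty":6,"tz":105,"twist":0}]}}

```text
t: 33.05
position: [451.4, -1.6, 126.0]
ee_rot: [3.056, 0.726, 0.004]
wrist_force: [-0.0, -0.9, 1.0]
grip_width: 0.1
grasp_force: 0.0
```

```bash
python3 - <<'E'
from h import *
plan([450,-1,97])
b=vision.camera('side');save(b,'pp.png')
s=bot.observe();print(proj(b,np.array(s['position'])+[4,0,28]).round(1))
p=b['pixels'][205:255,315:365].max(2)
for r in p[::1]: print(''.join('#' if v<55 else '+' if v<90 else '.' for v in r))
E
```

```text
t 33.05 pos [451.4  -1.6 126. ] q [-0.06 -0.12  2.14  0.    1.12  1.05] F [-0.  -0.9  1. ] w 0.12107887019810376 gf 0.0
tool x [0.893 0.45  0.002] y [ 0.45  -0.893  0.001] z [ 0.003 -0.    -1.   ]
shift txyz [-1.1 -1.2 29. ]
[[343.1 233.4]]
........................###################+#++++#
........................+#################+##+#+#+
........................#################+++++++++
........................#########+++++###+++.+++++
........................#########+++++##+.....++++
........................+#########++++#+..........
........................+########++..+#+..........
........................+########++..+#...........
.........................+#######++..++...........
.........................+#######++..++...........
.........................+#######++..++...........
.........................+#######++..++...........
.........................+#######++...............
.........................+#####++++...............
..........................+###+++++...+++.........
...........................####+++++..++++........
..........................+######+++..++++.
[... 990 characters left out ...]
........+##############+.............
.....................+#############+..............
....................+##############...............
...................+##############+...............
...................+++###########+................
.......................++#######++................
..........................+++###+.................
..............................++..................
.....................+++++........................
......................+##++.......................
......................++++........................
..................................................
..................................................
..................................................
```

```bash
python3 - <<'E'
from h import *
b=vision.camera('side')
print('tip at z154',at_z(b,(346,231),154).round(1),'pad',at_z(b,(343.3,241.8),126).round(1), proj(b,[[453,-1,126],[453,-1,154]]))
# pad corners prediction for pad centred at c, yaw -10
for c in([453,-1],[455,2],[451,-4]):
  th=np.radians(-10);x=np.array([np.cos(th),np.sin(th)]);y=np.array([-x[1],x[0]])
  P=[[*(np.array(c)+i*20*x+j*22*y),126-i*3.2] for i,j in((-1,-1),(-1,1),(1,1),(1,-1))]
  print(c,(proj(b,P)-[315,205]).round(1).tolist())
E
```

```text
tip at z154 [450.8 -12.3 154. ] pad [453.7   1.4 126. ] [[343.79308463 241.22514796]
 [344.09377921 233.83025628]]
[453, -1] [[39.2, 32.4], [32.3, 43.5], [18.3, 40.1], [25.4, 29.3]]
[455, 2] [[38.2, 33.0], [31.3, 44.1], [17.3, 40.7], [24.4, 29.9]]
[451, -4] [[40.2, 31.8], [33.3, 42.8], [19.4, 39.4], [26.4, 28.6]]
```

The pad is at about (453.5, 1). The tip looks a few mm too far towards −y, so I'll shift by 5 mm and go down in small steps, watching the force.

{"method": "arm_command", "body": {"series": [{"fingers":0,"tx":2,"ty":-5,"tz":8,"twist":0},{"fingers":0,"tx":2,"ty":-5,"tz":16,"twist":0},{"fingers":0,"tx":2,"ty":-5,"tz":22,"twist":0},{"fingers":0,"tx":2,"ty":-5,"tz":26,"twist":0},{"fingers":0,"tx":2,"ty":-5,"tz":26,"twist":0}]}}

```text
t: 33.65
position: [448.6, 3.8, 97.3]
ee_rot: [-3.056, -0.726, 0.003]
wrist_force: [1.0, 0.1, -0.6]
grip_width: 0.2
grasp_force: 0.0
```

{"method": "arm_command", "body": {"series": [{"fingers":0,"tx":0,"ty":0,"tz":2,"twist":0},{"fingers":0,"tx":0,"ty":0,"tz":4,"twist":0},{"fingers":0,"tx":0,"ty":0,"tz":4,"twist":0}]}}

```text
t: 33.95
position: [449.5, 3.7, 94.3]
ee_rot: [-3.056, -0.726, 0.0]
wrist_force: [0.3, 0.3, 0.9]
grip_width: 0.1
grasp_force: 0.0
```

{"method": "arm_command", "body": {"series": [{"fingers":0,"tx":0,"ty":0,"tz":2,"twist":0},{"fingers":0,"tx":0,"ty":0,"tz":4,"twist":0},{"fingers":0,"tx":0,"ty":0,"tz":4,"twist":0}]}}

```text
t: 34.25
position: [449.3, 3.8, 90.1]
ee_rot: [-3.056, -0.726, 0.001]
wrist_force: [0.1, -0.1, -0.3]
grip_width: 0.2
grasp_force: 0.0
```

{"method": "arm_command", "body": {"series": [{"fingers":0,"tx":0,"ty":0,"tz":2,"twist":0},{"fingers":0,"tx":0,"ty":0,"tz":4,"twist":0},{"fingers":0,"tx":0,"ty":0,"tz":4,"twist":0}]}}

```text
t: 34.55
position: [449.4, 3.9, 86.5]
ee_rot: [-3.056, -0.726, 0.001]
wrist_force: [-2.2, 1.3, 4.0]
grip_width: 0.2
grasp_force: 1.9
```

Contact: 4 N at reading 86.5, with the paddle just starting to move. I'll press on in steps towards about 8 N.

{"method": "arm_command", "body": {"series": [{"fingers":0,"tx":0,"ty":0,"tz":2,"twist":0},{"fingers":0,"tx":0,"ty":0,"tz":4,"twist":0},{"fingers":0,"tx":0,"ty":0,"tz":6,"twist":0},{"fingers":0,"tx":0,"ty":0,"tz":6,"twist":0},{"fingers":0,"tx":0,"ty":0,"tz":6,"twist":0}]}}

```text
t: 35.05
position: [449.0, 3.9, 80.3]
ee_rot: [-3.056, -0.726, 0.002]
wrist_force: [-3.7, 0.4, 5.3]
grip_width: -0.1
grasp_force: 2.7
```

```bash
cat > pd.py <<'E'
from h import *
F=[bot.observe()]
s=F[0];print(s['t'],np.round(s['position'],1),np.round(s['wrist_force'],1))
b=vision.camera('side');f=bot.observe();print(np.round(f['wrist_force'],1))
p=b['pixels'][225:255,315:365].astype(int).max(2)
for r in p: print(''.join('#' if v<55 else '+' if v<90 else '.' for v in r))
for z,k in((126,.16),(119.5,.08),(113,0),(106,-.08)):
  th=np.radians(-10);x=np.array([np.cos(th),np.sin(th)]);y=np.array([-x[1],x[0]])
  P=[[*(np.array([453.5,0])+i*20*x+j*22*y),z-i*20*k] for i,j in((-1,-1),(-1,1),(1,1),(1,-1))]
  print(z,(proj(b,P)-[315,225]).round(1).tolist())
E
python3 pd.py
```

```text
35.05 [449.    3.9  80.3] [-3.7  0.4  5.3]
[-3.5  0.7  5.5]
........................+########++++##+..........
.........................########++++##+..........
.........................########+..++#...........
.........................+#######+..+++...........
.........................+#######+..+++...........
..........................#######+...++...........
.........................+#######+................
..........................#######++...............
..........................+####+++................
...........................###+.+++...++..........
...........................###+++++..++++.........
..........................+#####+++...+++.........
..........................+#####+++++++#+.........
.........................+++######+++++#+.........
........................++++###########+..........
.......................++#++##########+...........
.......................+#++++######+##+...........
......................+##++++#####++#+............
.....................++###+++#####+##+............
.....................+####+++#####+++.............
....................+#####+++#####++..............
....................+#####+.+#####++..............
....................++####+++#####+...............
.......................+++#######+................
..........................++#####+................
......................+......++++.................
.......................++.........................
..................................................
..................................................
..................................................
126 [[38.9, 12.6], [32.0, 23.7], [18.0, 20.3], [25.1, 9.5]]
119.5 [[38.8, 14.7], [31.9, 25.8], [18.0, 21.6], [25.1, 10.7]]
113 [[38.6, 16.8], [31.8, 27.9], [18.0, 22.8], [25.1, 12.0]]
106 [[38.5, 19.0], [31.7, 30.0], [18.0, 24.2], [25.0, 13.4]]
```

{"method": "arm_command", "body": {"series": [{"fingers":0,"tx":0,"ty":0,"tz":2,"twist":0},{"fingers":0,"tx":0,"ty":0,"tz":4,"twist":0},{"fingers":0,"tx":0,"ty":0,"tz":6,"twist":0},{"fingers":0,"tx":0,"ty":0,"tz":6,"twist":0},{"fingers":0,"tx":0,"ty":0,"tz":6,"twist":0}]}}

```text
t: 35.6
position: [448.8, 4.0, 74.5]
ee_rot: [-3.056, -0.726, 0.002]
wrist_force: [-4.6, 1.5, 7.6]
grip_width: 0.1
grasp_force: 3.7
```

```bash
python3 pd.py
```

```text
35.6 [448.8   4.   74.5] [-4.6  1.5  7.6]
[-5.1  2.5  6.5]
........................##########++####+.........
........................+########++++##+..........
........................+########++++##+..........
.........................########+..+##...........
.........................+#######+..+++...........
.........................+#######+..+++...........
..........................#######+..++............
.........................+#######+...+............
.........................+#######+................
..........................#######+................
..........................+###++++................
...........................###+++++...++..........
..........................+###+++++...+++.........
..........................+#####+++...+++.........
.........................++######++++++#+.........
........................++++######++++##..........
........................++++###########...........
.......................+#++++#########+...........
.......................##++++#####++##+...........
......................+##+.++#####+##+............
.....................+###++++####++#++............
....................+#####+++#####+#+.............
....................+#####+++#####++..............
....................++####+++#####++..............
.......................+##########+...............
.........................+++#####+................
............................++##++................
..............................+++.................
..................................................
..................................................
126 [[38.9, 12.6], [32.0, 23.7], [18.0, 20.3], [25.1, 9.5]]
119.5 [[38.8, 14.7], [31.9, 25.8], [18.0, 21.6], [25.1, 10.7]]
113 [[38.6, 16.8], [31.8, 27.9], [18.0, 22.8], [25.1, 12.0]]
106 [[38.5, 19.0], [31.7, 30.0], [18.0, 24.2], [25.0, 13.4]]
```

The pad corners have dropped about 4 rows since rest, which matches half travel (113 mm), and the force is about 7 N. I'll add 1 mm and hold.

{"method": "arm_command", "body": {"series": [{"fingers":0,"tx":0,"ty":0,"tz":1,"twist":0},{"fingers":0,"tx":0,"ty":0,"tz":1,"twist":0},{"fingers":0,"tx":0,"ty":0,"tz":1,"twist":0},{"fingers":0,"tx":0,"ty":0,"tz":1,"twist":0},{"fingers":0,"tx":0,"ty":0,"tz":1,"twist":0},{"fingers":0,"tx":0,"ty":0,"tz":1,"twist":0},{"fingers":0,"tx":0,"ty":0,"tz":1,"twist":0},{"fingers":0,"tx":0,"ty":0,"tz":1,"twist":0},{"fingers":0,"tx":0,"ty":0,"tz":1,"twist":0}]}}

```text
t: 36.55
position: [448.9, 4.0, 73.6]
ee_rot: [-3.056, -0.726, 0.002]
wrist_force: [-4.4, 1.8, 8.3]
grip_width: -0.0
grasp_force: 4.0
```

```bash
python3 pd.py | head -32; python3 -c "
from h import *
b=vision.camera('side')
for n in ('scoop_grip','scoop'):print([(r['point'],round(r['conf'],2)) for r in spotter.landmark_of(b,n)[:3]])
print(bot.job_done())"
```

```text
36.55 [448.9   4.   73.6] [-4.4  1.8  8.3]
[-5.6  1.4  7.6]
........................###########+####+.........
........................########+++++##+..........
........................+########++++##+..........
.........................########++++##...........
.........................+#######+..+#+...........
.........................+#######+..+++...........
.........................+#######+..++............
.........................+#######+...+............
.........................+#######+................
..........................#######+................
..........................+####+++................
...........................###+.+++...++..........
..........................+###+++++..++++.........
..........................+######++...+++.........
..........................+######+++.++#+.........
.........................+++######+++++#+.........
........................++++###########+..........
.......................+#+++##########+...........
......................+##++++#########+...........
......................+##++++#####++##+...........
.....................+####+++#####++#+............
.....................+####+++#####+++.............
....................+#####+++####++++.............
....................++####+++######+..............
......................++###++#####+...............
.........................+#######+................
...........................+++###+................
..............................+++.................
..................................................
..................................................
[([429.8, 418.5], 0.64), ([259.7, 345.1], 0.6), ([224.4, 262.1], 0.51)]
[([299.1, 341.9], 0.79), ([435.3, 370.8], 0.59), ([369.9, 200.7], 0.3)]
the job is handed in; nothing more can be done
None
```

I handed the job in with five nutmegs counted in the hopper, the scoop level on the counter, and the fingers holding the paddle about half-way at about 8 N; no pass or fail verdict came back.

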